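# Strike off a level measure of ceramic rods

### The job

Use the flat metal scoop to take a heaped load of ceramic rods out of the sloping bin, lift it clear, and set it down flat on the ledge between the bin and the strike gate with its handle poking through the gate; let go of it with the heap still on. Then take the handle again on the other side of the gate and draw the scoop through to the dock, so that the gate strikes off the excess, and leave it lying flat there with a level measure: three rods side by side in the scoop and none on top. The struck-off rods must not come through the gate but stay on the ledge or in the bin; do not disturb the beaker and the vials.

Things in the scene. Friction and masses are not known exactly. Their poses are not given: they have to be found in the camera images.
- station: Fixed grey measuring station, 490 x 148 mm. Origin on the worktop under the strike gate, mid-width; x points from the gate to the bin, z up. Flat deck 50 mm high, 132 mm wide, from x = -150 to +140 mm: the dock is the part at x < 0 (between two yellow lines), the ledge the part at x > 0; at x = 140 the sloping bin begins
- gate (a point): Middle of the strike gate, at deck height, x = 0. Steel posts, inner faces at y = +-66 mm; two fixed blades reach in from them to y = +-23 mm, lower edges 27 mm above the deck, leaning toward the bin (x = -12 to 12). Between them a notch 46 mm wide, 52 mm high, closed by a bridge; top of gate 68 mm above deck. Rods on the scoop floor pass under the blades, rods on top do not; a gripper cannot pass
- bin_top (a point): Where the deck ends and the bin floor begins (station x = 140, z = 50 mm). The aluminium floor slopes down from here at 15 degrees for 170 mm along the station's x. Blue side walls from x = 130 to 344 mm: inner faces at y = +-60 mm, tops 60 mm above the worktop
- bin_bottom (a point): Lowest line of the bin (station x = 304, z = 6 mm), where the sloping floor meets the blue end wall, which is 60 mm long and leans outward 35 degrees from the vertical
- scoop: Loose flat aluminium scoop, 192 x 90 mm, 0.1 kg, starting on the worktop on the far side of the station. Origin: underside, centre of the pocket; x points to the lip, z up. No side walls: rods lie crosswise (along y) and stick out at both sides; the pocket takes just three side by side, at x = -20, 1, 22 mm, centres 13 mm above the underside.
- scoop_lip (a point): Tip of the scoop's lip (scoop x = 43 mm, z = 0). Behind it a ramp rises to a 6 mm high crest at x = 30 mm; behind that the pocket floor, 3 mm thick, reaches to the back wall at x = -30 mm, which is 21 mm high, with a 30 mm wide tab in its middle up to 42 mm
- scoop_near_grip (a point): Centre of the near black rubber grip on the scoop's straight handle (scoop x = -63, z = 10 mm): 36 mm long, 20 mm wide (y), from 2 to 18 mm above the scoop's underside
- scoop_end_grip (a point): Centre of the end black rubber grip (scoop x = -131, z = 10 mm), same size as the near grip. With the scoop parked at station x = 97 mm the gate stands midway between the grips
- scoop_end (a point): Free end of the scoop's handle (scoop x = -149, z = 9 mm); the handle is 14 mm wide, 10 mm thick
- rod_0: Loose white ceramic rod with round ends and blue end bands, diameter 20 mm, length 110 mm, 30 g. Origin at its centre, y along it. The seven rods start crosswise (along the station's y) at the bottom of the bin, four in a row against the end wall and three on top in the hollows; they roll down the bin floor by themselves
- rod_1: Loose white ceramic rod with round ends and blue end bands, diameter 20 mm, length 110 mm, 30 g. Origin at its centre, y along it. The seven rods start crosswise (along the station's y) at the bottom of the bin, four in a row against the end wall and three on top in the hollows; they roll down the bin floor by themselves
- rod_2: Loose white ceramic rod with round ends and blue end bands, diameter 20 mm, length 110 mm, 30 g. Origin at its centre, y along it. The seven rods start crosswise (along the station's y) at the bottom of the bin, four in a row against the end wall and three on top in the hollows; they roll down the bin floor by themselves
- rod_3: Loose white ceramic rod with round ends and blue end bands, diameter 20 mm, length 110 mm, 30 g. Origin at its centre, y along it. The seven rods start crosswise (along the station's y) at the bottom of the bin, four in a row against the end wall and three on top in the hollows; they roll down the bin floor by themselves
- rod_4: Loose white ceramic rod with round ends and blue end bands, diameter 20 mm, length 110 mm, 30 g. Origin at its centre, y along it. The seven rods start crosswise (along the station's y) at the bottom of the bin, four in a row against the end wall and three on top in the hollows; they roll down the bin floor by themselves
- rod_5: Loose white ceramic rod with round ends and blue end bands, diameter 20 mm, length 110 mm, 30 g. Origin at its centre, y along it. The seven rods start crosswise (along the station's y) at the bottom of the bin, four in a row against the end wall and three on top in the hollows; they roll down the bin floor by themselves
- rod_6: Loose white ceramic rod with round ends and blue end bands, diameter 20 mm, length 110 mm, 30 g. Origin at its centre, y along it. The seven rods start crosswise (along the station's y) at the bottom of the bin, four in a row against the end wall and three on top in the hollows; they roll down the bin floor by themselves
- beaker: Loose glass beaker, 70 mm wide, 88 mm high, at the back; leave alone. Origin: underside
- vial_red: Loose small white reagent vial with red cap, 30 mm wide, 62 mm high, at the back; leave alone. Origin: underside
- vial_yellow: Loose brown reagent vial with yellow cap, 34 mm wide, 70 mm high, at the back; leave alone. Origin: underside
Things that resemble listed ones, but are neither listed nor needed, are in the scene too. What is shaped like the rod_3 but red is not meant.

How it is judged (in metres and radians):
On the way, in this order (a step that is already met when the one before it is completed fails the run):
1. the scoop is lifted 20 mm or more above deck height with at least one rod riding on top of the others in it (z of scoop in the frame of station above 0.07 m and ((x of rod_0 in the frame of scoop between -0.036 and 0.04 m and y of rod_0 in the frame of scoop between -0.03 and 0.03 m and z of rod_0 in the frame of scoop between 0.022 and 0.05 m) or (x of rod_1 in the frame of scoop between -0.036 and 0.04 m and y of rod_1 in the frame of scoop between -0.03 and 0.03 m and z of rod_1 in the frame of scoop between 0.022 and 0.05 m) or (x of rod_2 in the frame of scoop between -0.036 and 0.04 m and y of rod_2 in the frame of scoop between -0.03 and 0.03 m and z of rod_2 in the frame of scoop between 0.022 and 0.05 m) or (x of rod_3 in the frame of scoop between -0.036 and 0.04 m and y of rod_3 in the frame of scoop between -0.03 and 0.03 m and z of rod_3 in the frame of scoop between 0.022 and 0.05 m) or (x of rod_4 in the frame of scoop between -0.036 and 0.04 m and y of rod_4 in the frame of scoop between -0.03 and 0.03 m and z of rod_4 in the frame of scoop between 0.022 and 0.05 m) or (x of rod_5 in the frame of scoop between -0.036 and 0.04 m and y of rod_5 in the frame of scoop between -0.03 and 0.03 m and z of rod_5 in the frame of scoop between 0.022 and 0.05 m) or (x of rod_6 in the frame of scoop between -0.036 and 0.04 m and y of rod_6 in the frame of scoop between -0.03 and 0.03 m and z of rod_6 in the frame of scoop between 0.022 and 0.05 m))), for 0.1 s.
2. the scoop lies flat on the ledge, its handle end through the gate, let go, still heaped (z of scoop in the frame of station between 0.046 and 0.055 m and angle between scoop's own z axis and vertical below 0.1 rad and y of scoop in the frame of station between -0.045 and 0.045 m and contact force between the fingers and scoop below 0.1 N and x of scoop_end in the frame of station below -0.01 m and x of scoop in the frame of station above 0.045 m and ((x of rod_0 in the frame of scoop between -0.036 and 0.04 m and y of rod_0 in the frame of scoop between -0.03 and 0.03 m and z of rod_0 in the frame of scoop between 0.022 and 0.05 m) or (x of rod_1 in the frame of scoop between -0.036 and 0.04 m and y of rod_1 in the frame of scoop between -0.03 and 0.03 m and z of rod_1 in the frame of scoop between 0.022 and 0.05 m) or (x of rod_2 in the frame of scoop between -0.036 and 0.04 m and y of rod_2 in the frame of scoop between -0.03 and 0.03 m and z of rod_2 in the frame of scoop between 0.022 and 0.05 m) or (x of rod_3 in the frame of scoop between -0.036 and 0.04 m and y of rod_3 in the frame of scoop between -0.03 and 0.03 m and z of rod_3 in the frame of scoop between 0.022 and 0.05 m) or (x of rod_4 in the frame of scoop between -0.036 and 0.04 m and y of rod_4 in the frame of scoop between -0.03 and 0.03 m and z of rod_4 in the frame of scoop between 0.022 and 0.05 m) or (x of rod_5 in the frame of scoop between -0.036 and 0.04 m and y of rod_5 in the frame of scoop between -0.03 and 0.03 m and z of rod_5 in the frame of scoop between 0.022 and 0.05 m) or (x of rod_6 in the frame of scoop between -0.036 and 0.04 m and y of rod_6 in the frame of scoop between -0.03 and 0.03 m and z of rod_6 in the frame of scoop between 0.022 and 0.05 m))), for 0.2 s.
At the end, for the whole second after the job is handed in: The scoop rests flat (0.1 rad) on the dock, lip past the gate line, origin at most 115 mm past it and 45 mm off the middle line; three rods lie side by side on its floor, each within 8 mm of its place along the scoop and 30 mm crosswise; the others stay behind the gate (10 mm) (z of scoop in the frame of station between 0.046 and 0.055 m and angle between scoop's own z axis and vertical below 0.1 rad and y of scoop in the frame of station between -0.045 and 0.045 m and x of scoop_lip in the frame of station below 0 m and x of scoop in the frame of station above -0.115 m and linear speed of scoop below 0.02 m/s and ((x of rod_0 in the frame of scoop between -0.028 and -0.012 m and y of rod_0 in the frame of scoop between -0.03 and 0.03 m and z of rod_0 in the frame of scoop between 0.007 and 0.018 m) or (x of rod_1 in the frame of scoop between -0.028 and -0.012 m and y of rod_1 in the frame of scoop between -0.03 and 0.03 m and z of rod_1 in the frame of scoop between 0.007 and 0.018 m) or (x of rod_2 in the frame of scoop between -0.028 and -0.012 m and y of rod_2 in the frame of scoop between -0.03 and 0.03 m and z of rod_2 in the frame of scoop between 0.007 and 0.018 m) or (x of rod_3 in the frame of scoop between -0.028 and -0.012 m and y of rod_3 in the frame of scoop between -0.03 and 0.03 m and z of rod_3 in the frame of scoop between 0.007 and 0.018 m) or (x of rod_4 in the frame of scoop between -0.028 and -0.012 m and y of rod_4 in the frame of scoop between -0.03 and 0.03 m and z of rod_4 in the frame of scoop between 0.007 and 0.018 m) or (x of rod_5 in the frame of scoop between -0.028 and -0.012 m and y of rod_5 in the frame of scoop between -0.03 and 0.03 m and z of rod_5 in the frame of scoop between 0.007 and 0.018 m) or (x of rod_6 in the frame of scoop between -0.028 and -0.012 m and y of rod_6 in the frame of scoop between -0.03 and 0.03 m and z of rod_6 in the frame of scoop between 0.007 and 0.018 m)) and ((x of rod_0 in the frame of scoop between -0.007 and 0.009 m and y of rod_0 in the frame of scoop between -0.03 and 0.03 m and z of rod_0 in the frame of scoop between 0.007 and 0.018 m) or (x of rod_1 in the frame of scoop between -0.007 and 0.009 m and y of rod_1 in the frame of scoop between -0.03 and 0.03 m and z of rod_1 in the frame of scoop between 0.007 and 0.018 m) or (x of rod_2 in the frame of scoop between -0.007 and 0.009 m and y of rod_2 in the frame of scoop between -0.03 and 0.03 m and z of rod_2 in the frame of scoop between 0.007 and 0.018 m) or (x of rod_3 in the frame of scoop between -0.007 and 0.009 m and y of rod_3 in the frame of scoop between -0.03 and 0.03 m and z of rod_3 in the frame of scoop between 0.007 and 0.018 m) or (x of rod_4 in the frame of scoop between -0.007 and 0.009 m and y of rod_4 in the frame of scoop between -0.03 and 0.03 m and z of rod_4 in the frame of scoop between 0.007 and 0.018 m) or (x of rod_5 in the frame of scoop between -0.007 and 0.009 m and y of rod_5 in the frame of scoop between -0.03 and 0.03 m and z of rod_5 in the frame of scoop between 0.007 and 0.018 m) or (x of rod_6 in the frame of scoop between -0.007 and 0.009 m and y of rod_6 in the frame of scoop between -0.03 and 0.03 m and z of rod_6 in the frame of scoop between 0.007 and 0.018 m)) and ((x of rod_0 in the frame of scoop between 0.014 and 0.03 m and y of rod_0 in the frame of scoop between -0.03 and 0.03 m and z of rod_0 in the frame of scoop between 0.007 and 0.018 m) or (x of rod_1 in the frame of scoop between 0.014 and 0.03 m and y of rod_1 in the frame of scoop between -0.03 and 0.03 m and z of rod_1 in the frame of scoop between 0.007 and 0.018 m) or (x of rod_2 in the frame of scoop between 0.014 and 0.03 m and y of rod_2 in the frame of scoop between -0.03 and 0.03 m and z of rod_2 in the frame of scoop between 0.007 and 0.018 m) or (x of rod_3 in the frame of scoop between 0.014 and 0.03 m and y of rod_3 in the frame of scoop between -0.03 and 0.03 m and z of rod_3 in the frame of scoop between 0.007 and 0.018 m) or (x of rod_4 in the frame of scoop between 0.014 and 0.03 m and y of rod_4 in the frame of scoop between -0.03 and 0.03 m and z of rod_4 in the frame of scoop between 0.007 and 0.018 m) or (x of rod_5 in the frame of scoop between 0.014 and 0.03 m and y of rod_5 in the frame of scoop between -0.03 and 0.03 m and z of rod_5 in the frame of scoop between 0.007 and 0.018 m) or (x of rod_6 in the frame of scoop between 0.014 and 0.03 m and y of rod_6 in the frame of scoop between -0.03 and 0.03 m and z of rod_6 in the frame of scoop between 0.007 and 0.018 m)) and ((x of rod_0 in the frame of scoop between -0.032 and 0.034 m and y of rod_0 in the frame of scoop between -0.03 and 0.03 m and z of rod_0 in the frame of scoop between 0.007 and 0.018 m) or (x of rod_0 in the frame of station between -0.01 and 0.36 m and y of rod_0 in the frame of station between -0.066 and 0.066 m and z of rod_0 in the frame of station between 0 and 0.12 m)) and ((x of rod_1 in the frame of scoop between -0.032 and 0.034 m and y of rod_1 in the frame of scoop between -0.03 and 0.03 m and z of rod_1 in the frame of scoop between 0.007 and 0.018 m) or (x of rod_1 in the frame of station between -0.01 and 0.36 m and y of rod_1 in the frame of station between -0.066 and 0.066 m and z of rod_1 in the frame of station between 0 and 0.12 m)) and ((x of rod_2 in the frame of scoop between -0.032 and 0.034 m and y of rod_2 in the frame of scoop between -0.03 and 0.03 m and z of rod_2 in the frame of scoop between 0.007 and 0.018 m) or (x of rod_2 in the frame of station between -0.01 and 0.36 m and y of rod_2 in the frame of station between -0.066 and 0.066 m and z of rod_2 in the frame of station between 0 and 0.12 m)) and ((x of rod_3 in the frame of scoop between -0.032 and 0.034 m and y of rod_3 in the frame of scoop between -0.03 and 0.03 m and z of rod_3 in the frame of scoop between 0.007 and 0.018 m) or (x of rod_3 in the frame of station between -0.01 and 0.36 m and y of rod_3 in the frame of station between -0.066 and 0.066 m and z of rod_3 in the frame of station between 0 and 0.12 m)) and ((x of rod_4 in the frame of scoop between -0.032 and 0.034 m and y of rod_4 in the frame of scoop between -0.03 and 0.03 m and z of rod_4 in the frame of scoop between 0.007 and 0.018 m) or (x of rod_4 in the frame of station between -0.01 and 0.36 m and y of rod_4 in the frame of station between -0.066 and 0.066 m and z of rod_4 in the frame of station between 0 and 0.12 m)) and ((x of rod_5 in the frame of scoop between -0.032 and 0.034 m and y of rod_5 in the frame of scoop between -0.03 and 0.03 m and z of rod_5 in the frame of scoop between 0.007 and 0.018 m) or (x of rod_5 in the frame of station between -0.01 and 0.36 m and y of rod_5 in the frame of station between -0.066 and 0.066 m and z of rod_5 in the frame of station between 0 and 0.12 m)) and ((x of rod_6 in the frame of scoop between -0.032 and 0.034 m and y of rod_6 in the frame of scoop between -0.03 and 0.03 m and z of rod_6 in the frame of scoop between 0.007 and 0.018 m) or (x of rod_6 in the frame of station between -0.01 and 0.36 m and y of rod_6 in the frame of station between -0.066 and 0.066 m and z of rod_6 in the frame of station between 0 and 0.12 m))); the robot touches nothing.
It fails at once if the beaker is moved more than 30 mm (distance of beaker from where it was at the start of the episode above 0.03 m).
It fails at once if the red-capped vial is moved more than 30 mm (distance of vial_red from where it was at the start of the episode above 0.03 m).
It fails at once if the yellow-capped vial is moved more than 30 mm (distance of vial_yellow from where it was at the start of the episode above 0.03 m).
It also fails if it takes over 59 s, if anything falls off the work surface, if the arm or the gripper's body presses on something with over 40 N, if the wrist force passes 120 N, or if a joint passes its speed limit or range.

### The arm

A 6-joint arm with a two-finger parallel gripper is mounted at the origin on a cart in front of the work surface, level with it; the furniture and walls round the work are solid. World frame = base frame: x ahead of the robot, y to its left, z up, the work surface at z = 0. Lengths are in m, angles in degrees, forces in N, time in s.
With the tool pointing down it reaches from about 0.35 to 0.875 m from the base axis. Payload 4.2 kg.
Tool frame: the origin (TCP) lies midway between the tips of the shut fingers; the grasp point (between the pads) lies 19 mm behind it (r.pinch_z is the distance from the TCP to the grasp point, in m); z points along the fingers, y is the line along which they close (so a half turn about z gives the same grasp; the last joint's range is limited). The gripper opens to 87 mm and grips with 3 to 60 N. Pads are 19 mm wide; open, the fingers measure 117 mm over their backs; the gripper's body (75 mm by 190 mm) begins 51 mm behind the grasp point.
Start: joints at [-55.657, 22.042, 0.453, 0, -68.411, -14.817], TCP at [0.209, -0.589, 0.223] pointing down, gripper open.
Joint ranges: [-179.83, 179.83], [-69.29, 118.12], [-61.27, 80.66], [-181.25, 117.63], [-171.15, -9.14], [-177.46, 177.46]. Speed limits (degrees/s): [159.86, 159.86, 180, 180, 180, 180].

### API

Orientations are given as a 3x3 rotation matrix whose columns are the frame's x, y, z axes.
In Python, from station import r, imaging, models gives the robot as it stands. The module is installed in compiled form; this text tells all that it offers.
- The arm moves only by the tool apply_moves, never from a script. Its argument "moves" is a list of rows, each a list of 2 entries, a list of its own where there are three numbers: the shift along the tool's x, y, z in m, then the turn about the tool's z in degrees. A call has 1 to 5 rows; each row shifts and turns the commanded pose from where the row before left it, along the tool's axes as they then stand; what a row does not reach is not made up. A row lasts 1/12 s, in which the tool goes at most 41.7 mm and 7.16 degrees, less where a joint would pass 70% of its speed; a pose out of reach is approached as far as the arm can. A call is refused whole if a number of a shift passes 0.0417 or a number of a turn 7.16, either way. A call with a gripper value outside its range is refused whole. "hand" is the finger opening in m, from 0 to 0.087, set as the call begins (left out, the last holds). The fingers move at their own pace and stop on an object; the grip force is fixed at half the most. Time passes only in rows, so rows that do not move let the fingers close. It gives the time, the measured TCP pose, the force, the opening and the grip force at its end, in the units of the state.
- r.sense(): the state, without advancing time (a new reading comes with each control period).
- imaging.capture(name): name is "scene" or "side" or "wrist"; returns a dict with "frame" (420x560x3 uint8, blue, green, red), "intrinsics" (3x3 intrinsics, pixels), "eye" and "orientation" of the camera in the world. Camera axes: x right, y down, z forward; pixel columns grow to the right and rows downward; lengths in m; the calibration is good to about 2 mm. The wrist camera is an equidistant fisheye: a pixel r from the principal point sees the ray r / f radians off the axis. A picture is of the moment at which its call begins. There is no depth.
- r.finish_job(): hands the job in; it is judged then, once.
Trained networks look in a picture, given as the dict that the camera call returned (one of the last four; its "shot" number tells which), for a name from the list of things; names that differ only in an ending like _2 or _b are one class to them, and where a whole thing is asked for, a point or a joint stands for the part that bears it (a point fixed in the world has none). Each returns a list of dicts, best first, with "confidence" (0 to 1); they miss things now and then, are a little off and sometimes report something else, mostly with a low value. They report only what shows in the picture. A call takes as long as a camera call. They do not tell look-alikes from the thing itself.
- models.cut_out(picture, target): "region" (420x560 bool, what is visible of it) and "extent" ([left, top, width, height] as shares, 0 to 1, of the picture: columns of its width, rows of its height, round what is visible of it).
- models.place_of(picture, target): "at" ([column, row] as shares, 0 to 1, of the picture: columns of its width, rows of its height: a listed point, or the origin of a listed thing).
The state is a dict: "time_s": time; "joints": joint angles; "joint_velocities": joint speeds; "effort": joint torques, N m; "tcp_pos": TCP position; "ee_rot": TCP orientation; "wrist_force": force on the tool from outside, world axes, zero at the start; "moment": the same for the moment, N m; "gripper_width": opening from 0.0 (shut) to 1.0 (fully open); "gripper_force": force on a finger pad.
Only numpy, scipy, OpenCV 4.12 (cv2) and the standard library are available. Lean on these libraries where they do the work, as an engineer would, in place of code of your own. Each camera call takes 0.05 s, during which the arm holds its last target. There are 200 camera calls.

## Working session

There is one attempt and no reset: what is moved stays moved. The work goes in short steps, Python scripts to look and compute and a tool call to move; the robot and the scene stay as the last step left them, time stands still between calls to the robot, and variables do not carry over. Pictures are saved under pics/ and viewed, at most 10 in all, crops included, and the job is handed in when it is done.

Besides the shell and the picture viewer there is one more tool, called after "Emit:" as a command line: name --argument value ..., lists and objects as JSON in quotes. apply_moves: Moves the arm, as the interface text tells. Its arguments: {"type":"object","properties":{"moves":{"type":"array"},"hand":{"type":"number"}},"required":["moves"]}

```bash
mkdir -p pics; cat > h.py <<'E'
import numpy as np, cv2
from station import r, imaging, models
def px(p,at): return np.array([at[0]*560,at[1]*420])
def ray(p,uv):
    K=np.array(p["intrinsics"]);d=np.linalg.inv(K)@[uv[0],uv[1],1.];R=np.array(p["orientation"])
    d=R@d; return np.array(p["eye"]),d/np.linalg.norm(d)
def onz(p,uv,z):
    e,d=ray(p,uv); return e+d*(z-e[2])/d[2]
def tri(rays):
    A=np.zeros((3,3));b=np.zeros(3)
    for e,d in rays:
        M=np.eye(3)-np.outer(d,d);A+=M;b+=M@e
    x=np.linalg.solve(A,b)
    return x,max(np.linalg.norm((np.eye(3)-np.outer(d,d))@(x-e)) for e,d in rays)
def proj(p,X):
    c=np.array(p["orientation"]).T@(np.array(X)-p["eye"]);u=np.array(p["intrinsics"])@c
    return u[:2]/u[2]
E
python3 - <<'E'
from h import *
np.set_printoptions(precision=4,suppress=True)
a=imaging.capture("scene");b=imaging.capture("side")
cv2.imwrite("pics/a.png",np.vstack([a["frame"]])) 
cv2.imwrite("pics/b.png",b["frame"])
for n in ["station","gate","bin_top","bin_bottom","scoop","scoop_lip","scoop_near_grip","scoop_end_grip","scoop_end","rod_0","beaker","vial_red"]:
    A=models.place_of(a,n);B=models.place_of(b,n)
    print(n,[(px(a,x["at"]).round(),round(x["confidence"],2)) for x in A[:8]],[(px(b,x["at"]).round(),round(x["confidence"],2)) for x in B[:8]])
    if A and B: print("  ",*tri([ray(a,px(a,A[0]["at"])),ray(b,px(b,B[0]["at"]))]))
print(a["eye"],b["eye"]); s=r.sense(); print(s["time_s"],s["ee_rot"],r.pinch_z)
E
```

```text
station [(array([325., 238.]), 0.97), (array([280., 311.]), 0.49)] [(array([247., 221.]), 0.66), (array([284., 202.]), 0.32)]
   [0.4903 0.0146 0.0004] 0.002891433992600539
gate [(array([328., 224.]), 0.64)] [(array([247., 207.]), 0.62), (array([221., 178.]), 0.5), (array([214., 175.]), 0.43)]
   [0.4888 0.0113 0.0447] 0.0005412135549255279
bin_top [(array([311., 259.]), 0.8)] [(array([229., 189.]), 0.88)]
   [0.4699 0.1445 0.0408] 0.0017901621044664065
bin_bottom [(array([277., 327.]), 0.81)] [(array([214., 176.]), 0.73), (array([218., 172.]), 0.46)]
   [0.458  0.3278 0.0032] 0.001297057675378275
scoop [(array([263., 239.]), 0.83)] [(array([285., 204.]), 0.89)]
   [ 0.6285  0.0864 -0.0046] 0.0034982288366988707
scoop_lip [(array([254., 250.]), 0.77), (array([275., 212.]), 0.43), (array([286., 174.]), 0.33)] [(array([283., 195.]), 0.65)]
   [ 0.6318  0.1333 -0.0028] 0.002318169548346793
scoop_near_grip [(array([276., 222.]), 0.63)] [(array([297., 206.]), 0.97)]
   [0.6336 0.023  0.0131] 0.006304388153541821
scoop_end_grip [(array([281., 211.]), 0.84)] [(array([308., 217.]), 0.67)]
  
[... 277 characters left out ...]
09.]), 0.63), (array([278., 321.]), 0.6), (array([354., 187.]), 0.5)] [(array([217., 168.]), 0.76), (array([264., 171.]), 0.65), (array([218., 179.]), 0.59), (array([277., 262.]), 0.58), (array([217., 172.]), 0.37), (array([211., 174.]), 0.36)]
   [0.4645 0.2933 0.0446] 0.0018199144699677548
beaker [(array([173., 275.]), 0.75)] [(array([300., 170.]), 0.65)]
   [ 0.7488  0.2981 -0.0021] 0.0003730491053870609
vial_red [(array([272., 226.]), 0.66), (array([292., 156.]), 0.56)] [(array([388., 266.]), 0.83)]
   [ 0.7952 -0.1669 -0.1397] 0.057753128652034316
[0.1029 0.9672 0.8323] [ 0.1775 -1.2314  0.7397]
1.3 [[-0.9425 -0.3342 -0.    ]
 [-0.3342  0.9425  0.    ]
 [-0.      0.     -1.    ]] 0.0187
```

View pics/a.png

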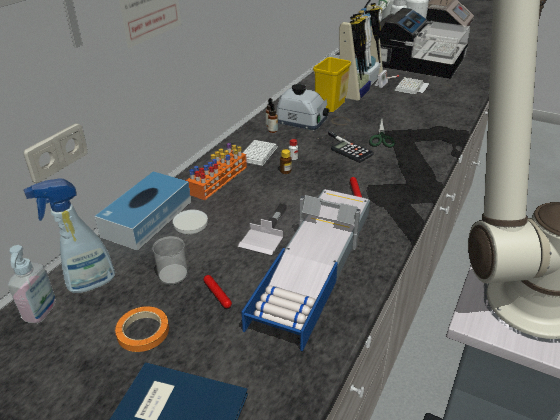

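View pics/b.png

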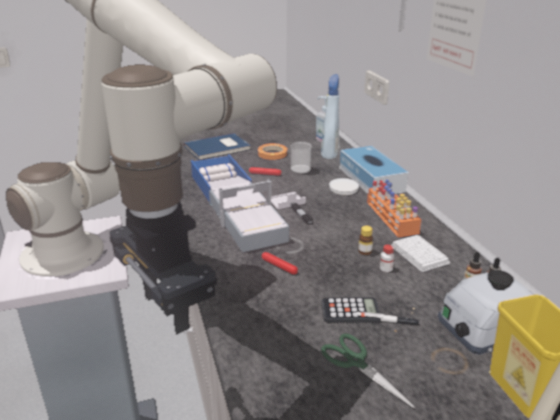

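The scene picture shows the grey station at about (320,240), with the white rods in its blue bin at (285,305) and the scoop beyond it at (263,238).

Look-alikes:
- **Red rods:** at (217,290) and (355,187). They are the wrong colour and outside the bin.
- **Rods wanted:** the seven white ones in the bin at (285,305).
- **Scoop:** the only one is at (263,238). The white lid at (190,222) is not it.

I'll move above the scoop and check it in a close wrist view.

Emit:
apply_moves --moves '[[[0,0,0],-7],[[0,0,0],-7],[[0,0,0],-7],[[0,0,0],-7],[[0,0,0],-7]]' --hand 0.05

```text
time_s: 1.72
tcp_pos: [0.2089, -0.589, 0.2225]
ee_rot: [[-0.575, -0.818, -0.0], [-0.818, 0.575, -0.0], [0.0, 0.0, -1.0]]
wrist_force: [-0.6, -0.5, 1.1]
gripper_width: 0.707
gripper_force: 0.0
```

Emit:
apply_moves --moves '[[[0,0,0],-7],[[0,0,0],-7],[[0,0,0],-7],[[0,0,0],-7],[[0,0,0],-7]]'

```text
time_s: 2.13
tcp_pos: [0.2089, -0.589, 0.2226]
ee_rot: [[-0.002, -1.0, 0.0], [-1.0, 0.002, 0.0], [-0.0, -0.0, -1.0]]
wrist_force: [0.8, 0.3, 0.3]
gripper_width: 0.577
gripper_force: 0.0
```

Emit:
apply_moves --moves '[[[0,0,-0.01],-6],[[-0.03,-0.026,0],0],[[-0.03,-0.026,0],0],[[-0.03,-0.026,0],0],[[-0.03,-0.026,0],0]]'

```text
time_s: 2.55
tcp_pos: [0.3014, -0.4583, 0.2326]
ee_rot: [[0.095, -0.995, 0.0], [-0.995, -0.095, -0.0], [0.0, -0.0, -1.0]]
wrist_force: [1.0, -0.6, 0.3]
gripper_width: 0.577
gripper_force: 0.0
```

Emit:
apply_moves --moves '[[[-0.03,-0.026,0],0],[[-0.03,-0.026,0],0],[[-0.03,-0.026,0],0],[[-0.03,-0.026,0],0],[[-0.03,-0.026,0],0]]'

```text
time_s: 2.97
tcp_pos: [0.4166, -0.296, 0.2329]
ee_rot: [[0.096, -0.995, 0.001], [-0.995, -0.096, -0.0], [0.0, -0.001, -1.0]]
wrist_force: [0.7, 0.1, 0.8]
gripper_width: 0.572
gripper_force: 0.0
```

Emit:
apply_moves --moves '[[[-0.03,-0.026,0],0],[[-0.03,-0.026,0],0],[[-0.03,-0.026,0],0],[[-0.03,-0.026,0],0],[[-0.03,-0.026,0],0]]'

```text
time_s: 3.38
tcp_pos: [0.5316, -0.134, 0.233]
ee_rot: [[0.097, -0.995, 0.001], [-0.995, -0.097, -0.0], [0.0, -0.001, -1.0]]
wrist_force: [1.1, -0.6, 0.4]
gripper_width: 0.577
gripper_force: 0.0
```

Emit:
apply_moves --moves '[[[-0.03,-0.024,0],0],[[-0.03,-0.024,0],0],[[-0.03,-0.024,0],0],[[-0.03,-0.02,0],0],[[0,0,0],0]]'

```text
time_s: 3.8
tcp_pos: [0.6136, -0.0027, 0.2317]
ee_rot: [[0.102, -0.995, 0.001], [-0.995, -0.102, 0.001], [-0.0, -0.001, -1.0]]
wrist_force: [-0.2, -1.6, -0.0]
gripper_width: 0.577
gripper_force: 0.0
```

```bash
cat >> h.py <<'E'
def rayw(p,uv):
    K=np.array(p["intrinsics"]);v=np.array([(uv[0]-K[0,2])/K[0,0],(uv[1]-K[1,2])/K[1,1]]);t=np.linalg.norm(v)
    d=np.r_[v/max(t,1e-9)*np.sin(t),np.cos(t)]
    return np.array(p["eye"]),np.array(p["orientation"])@d
def projw(p,X):
    c=np.array(p["orientation"]).T@(np.array(X)-p["eye"]);rr=np.hypot(c[0],c[1]);t=np.arctan2(rr,c[2]);K=np.array(p["intrinsics"])
    return np.array([K[0,2]+K[0,0]*t*c[0]/rr,K[1,2]+K[1,1]*t*c[1]/rr])
E
python3 - <<'E'
from h import *
np.set_printoptions(precision=4,suppress=True)
w=imaging.capture("wrist");s=r.sense();print(s["time_s"],s["tcp_pos"],s["ee_rot"]);print(w["eye"],w["orientation"],w["intrinsics"])
cv2.imwrite("pics/w.png",w["frame"])
Z=dict(station=0,gate=.05,bin_top=.05,bin_bottom=.006,scoop=0,scoop_lip=0,scoop_near_grip=.01,scoop_end_grip=.01,scoop_end=.009)
for n,z in Z.items():
    for x in models.place_of(w,n)[:2]:
        u=px(w,x["at"]);e,d=rayw(w,u);print(n,u.round(1),round(x["confidence"],2),e+d*(z-e[2])/d[2])
E
```

```text
3.85 [ 0.612  -0.0048  0.2317] [[ 0.1003 -0.995  -0.0006]
 [-0.995  -0.1003 -0.    ]
 [-0.0001  0.0006 -1.    ]]
[ 0.6217 -0.078   0.3939] [[-0.9949 -0.0973 -0.028 ]
 [-0.1012  0.956   0.2753]
 [-0.      0.2767 -0.961 ]] [[325.1923   0.     282.1245]
 [  0.     325.1923 207.7312]
 [  0.       0.       1.    ]]
station [378.2 202.3] 0.88 [0.4874 0.0151 0.    ]
station [253.6 145.3] 0.46 [ 0.6526 -0.0399  0.    ]
gate [392.3 217.5] 0.61 [0.4839 0.0194 0.05  ]
gate [261.4 276.8] 0.45 [0.6276 0.1083 0.05  ]
scoop [262.3 252. ] 0.64 [0.6301 0.0981 0.    ]
scoop_lip [261.7 274.3] 0.86 [0.6284 0.1315 0.    ]
scoop_near_grip [258.1 204.5] 0.93 [0.6403 0.0309 0.01  ]
scoop_end_grip [254.6 146.8] 0.74 [ 0.6505 -0.0392  0.01  ]
scoop_end [257.3 131.5] 0.97 [ 0.649  -0.0576  0.009 ]
```

View pics/w.png

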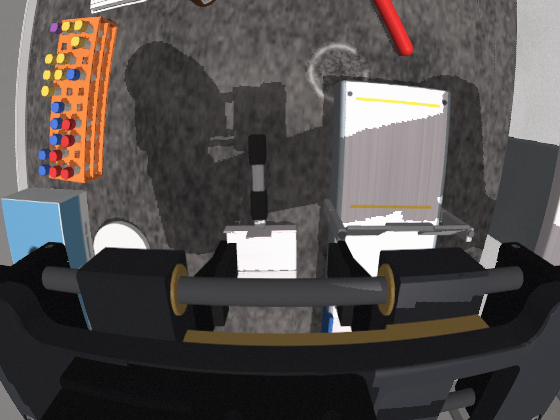

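The wrist view shows the scoop's handle near column 258, with the near grip at (259,206), the end grip at (257,148) and the back wall at (262,230). The dock's far corners are at (342,82) and (447,92). I'll refine these, and use the crop to check the scoop.

```bash
python3 - <<'E'
from h import *
np.set_printoptions(precision=4,suppress=True)
w=imaging.capture("wrist");f=w["frame"]
cv2.imwrite("pics/wc.png",cv2.resize(f[70:290,210:480],None,fx=2.7,fy=2.7,interpolation=cv2.INTER_CUBIC))
W=lambda u,z:(lambda e,d:(e+d*(z-e[2])/d[2])[:2])(*rayw(w,u))
# grips: very dark pixels in columns 240..275
m=((f.max(2)<28)).astype(np.uint8);m[:, :244]=0;m[:,274:]=0;m[:125]=0;m[225:]=0
n,l,st,c=cv2.connectedComponentsWithStats(m)
for i in range(1,n):
    if st[i,4]>60: print("dark",st[i],c[i],W(c[i],.018))
hsv=cv2.cvtColor(f,cv2.COLOR_BGR2HSV);y=((hsv[...,0]>15)&(hsv[...,0]<35)&(hsv[...,1]>120)&(hsv[...,2]>60)).astype(np.uint8);y[:,:335]=0;y[:,455:]=0;y[240:]=0
n,l,st,c=cv2.connectedComponentsWithStats(y)
for i in range(1,n):
    if st[i,4]>25:
        q=np.argwhere(l==i)[:,::-1];a=q[q[:,0].argmin()];b=q[q[:,0].argmax()]
        print("yel",st[i],a,b,W(a,.05),W(b,.05),W(c[i],.05))
for u in [(342,82),(447,92)]: print(u,W(u,.05))
E
```

```text
yel [351 102  85   9 185] [351 103] [435 109] [ 0.5469 -0.1068] [ 0.4481 -0.1165] [ 0.4981 -0.1113]
yel [347 209  81   3 242] [347 209] [427 209] [0.5361 0.0096] [0.4374 0.0003] [0.4888 0.0063]
(342, 82) [ 0.5589 -0.1281]
(447, 92) [ 0.4348 -0.1391]
```

View pics/wc.png

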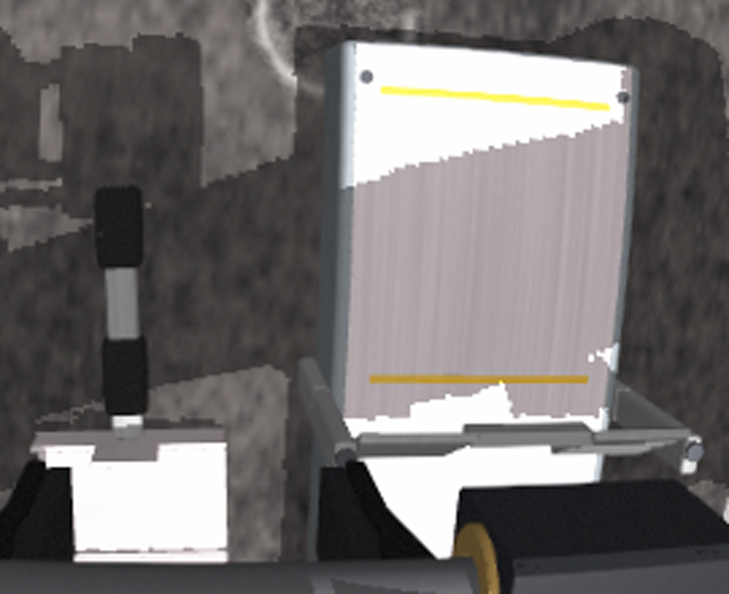

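The crop confirms one flat scoop with two black grips, left of the station. In full-frame pixels the end grip is at (254.3,154.1) and the near grip at (256.3,209.1).

```bash
python3 - <<'E'
from h import *
np.set_printoptions(precision=4,suppress=True)
w=imaging.capture("wrist");f=w["frame"]
W=lambda u,z:(lambda e,d:(e+d*(z-e[2])/d[2])[:2])(*rayw(w,u))
g=f.max(2)
# edge of grips by dark rows inside the column band
for c in range(240,272,1): pass
m=(g<40).astype(np.uint8)
for rr in (147,155,163,205,210,216):
    xs=np.where(m[rr,243:270])[0]+243; print(rr,g[rr,243:270])
for cc in (252,254,256): print(cc,g[134:225,cc])
s=r.sense();print(s["tcp_pos"],s["ee_rot"],w["eye"])
for u in [(254.3,154.1),(256.3,209.1),(352,180),(442,197)]: print(u,W(u,.016),W(u,.05))
E
```

```text
147 [54 51 35 27 28 30 30 31 29 30 30 28 31 30 32 30 30 29 27 39 56 56 56 55
 54 57 61]
155 [48 52 41 27 33 29 29 31 31 31 31 32 28 29 25 31 29 25 27 28 51 54 56 53
 51 50 54]
163 [52 55 46 28 28 29 29 30 29 29 29 31 30 30 29 30 29 27 26 25 46 59 57 57
 55 57 64]
205 [53 52 54 58 53 24 31 30 30 28 30 31 30 30 29 31 30 27 31 31 24 36 56 59
 63 64 60]
210 [51 54 54 56 53 35 28 31 29 30 31 28 30 29 30 29 29 27 30 29 27 36 53 62
 62 65 62]
216 [ 53  53  53  51  43  35  29  26  29  29  29  32  30  27  29  28  28  33
  29  29  26  41  76  98  99 102 108]
252 [ 60  58  58  59  52  35  30  28  27  30  29  29  29  30  28  32  32  28
  30  30  31  31  28  27  29  30  28  29  31  29  28  31  31  30  25  91
 128 128 128 128 127 128 128 125 124 126 126 124 127 126 127 126 126 126
 127 125 127 128 127 127 127  81  35  27  30  32  30  29  30  30  29  28
  31  29  29  32  30  31  30  31  29  24  29  30  30  31  30  32  29  26
 189]
254 [ 63  65  67  68  53  31  31  30  31  28  32  30  30  28  32  30  31  30
  29  30  27  32  29  30  29  30  29  28  30  31  30  31  31  30  26  97
 134 134 134 133 133
[... 205 characters left out ...]
256 [ 64  62  60  59  51  37  28  32  33  32  30  29  31  30  31  30  28  28
  28  30  29  29  31  29  30  30  31  31  28  30  31  30  29  31  27  97
 132 131 132 131 130 131 131 131 130 131 130 130 130 130 131 130 130 131
 130 130 132 131 130 130 130  82  37  26  28  30  28  27  30  28  33  30
  30  30  31  31  29  30  30  32  28  28  27  28  28  29  32  32  29  82
 225]
[ 0.6106 -0.0082  0.2328] [[ 0.0955 -0.9954  0.0003]
 [-0.9954 -0.0955  0.0001]
 [-0.0001 -0.0003 -1.    ]] [ 0.6184 -0.0836  0.3951]
(254.3, 154.1) [ 0.6463 -0.0371] [ 0.6438 -0.0413]
(256.3, 209.1) [0.6388 0.0296] [0.637  0.0194]
(352, 180) [ 0.5271 -0.0177] [ 0.5353 -0.0236]
(442, 197) [ 0.4008 -0.0095] [ 0.4203 -0.0161]
```

Emit:
apply_moves --moves '[[[0.018,-0.016,0.03],0],[[0.018,-0.016,0.03],0],[[0,0,0.04],0],[[0,0,0.04],0],[[0,0,0.03],0]]'

```text
time_s: 4.82
tcp_pos: [0.6446, -0.0411, 0.0591]
ee_rot: [[0.095, -0.996, -0.004], [-0.996, -0.095, 0.0], [-0.0, 0.004, -1.0]]
wrist_force: [0.2, -0.0, -0.6]
gripper_width: 0.576
gripper_force: 0.0
```

Emit:
apply_moves --moves '[[[0,0,0.02],0],[[0,0,0.01],0],[[0,0,0],0],[[0,0,0],0],[[0,0,0],0]]'

```text
time_s: 5.23
tcp_pos: [0.6477, -0.0402, 0.0346]
ee_rot: [[0.097, -0.995, 0.004], [-0.995, -0.097, 0.0], [0.0, -0.004, -1.0]]
wrist_force: [-0.5, 0.3, -0.5]
gripper_width: 0.572
gripper_force: 0.0
```

```bash
python3 - <<'E'
from h import *
np.set_printoptions(precision=4,suppress=True)
w=imaging.capture("wrist");b=imaging.capture("side");s=r.sense();print(s["tcp_pos"],s["ee_rot"],s["wrist_force"])
f=np.hstack([w["frame"][60:300,180:460],b["frame"][150:270,190:330].repeat(2,0).repeat(2,1)])
cv2.imwrite("pics/w2.png",cv2.resize(f,(800,343)))
for n,z in dict(vial_red=0,vial_yellow=0,beaker=0).items():
    for x in models.place_of(b,n)[:2]: print(n,x["confidence"],onz(b,px(b,x["at"]),z))
E
```

```text
[ 0.6475 -0.0402  0.0348] [[ 0.0966 -0.9953  0.004 ]
 [-0.9953 -0.0965  0.0005]
 [-0.0001 -0.0041 -1.    ]] [ 0.4948  0.0927 -0.2167]
vial_red 0.58 [ 0.7601 -0.29    0.    ]
vial_yellow 0.61 [ 0.7261 -0.2248  0.    ]
beaker 0.61 [ 0.7471  0.287  -0.    ]
```

View pics/w2.png

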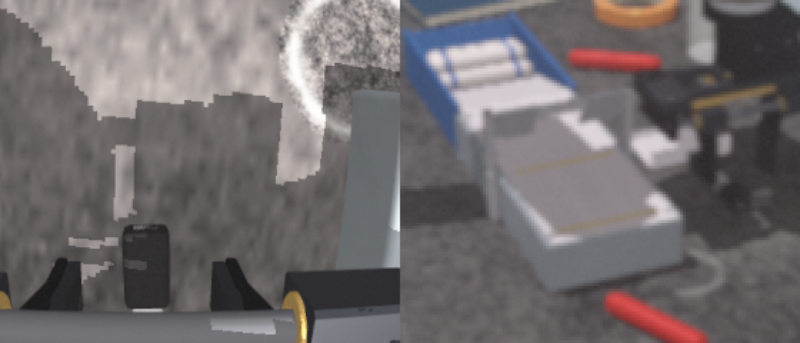

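The view shows the end grip at crop (147,268), midway between the fingers at 75 and 230, and the side view shows the gripper clear of the gate. I'll lower, close and pull.

Emit:
apply_moves --moves '[[[0,0,0.015],0],[[0,0,0.012],0],[[0,0,0.004],0],[[0,0,0],0],[[0,0,0],0]]'

```text
time_s: 5.9
tcp_pos: [0.646, -0.0404, 0.0013]
ee_rot: [[0.096, -0.995, -0.0], [-0.995, -0.096, -0.0], [0.0, 0.0, -1.0]]
wrist_force: [0.1, 0.5, -0.5]
gripper_width: 0.571
gripper_force: 0.0
```

Emit:
apply_moves --moves '[[[0,0,0],0],[[0,0,0],0],[[0,0,0],0],[[0,0,0],0],[[0,0,0],0]]' --hand 0

```text
time_s: 6.32
tcp_pos: [0.6461, -0.0404, 0.0016]
ee_rot: [[0.096, -0.995, 0.0], [-0.995, -0.096, 0.0], [-0.0, -0.0, -1.0]]
wrist_force: [0.9, 0.6, -0.4]
gripper_width: 0.283
gripper_force: 0.0
```

Emit:
apply_moves --moves '[[[0.004,-0.001,0],0],[[0.01,-0.001,0],0],[[0.01,-0.001,0],0],[[0.01,-0.001,0],0],[[0.01,-0.001,0],0]]'

```text
time_s: 6.73
tcp_pos: [0.6556, -0.0851, 0.0016]
ee_rot: [[0.096, -0.995, 0.0], [-0.995, -0.096, -0.0], [0.0, -0.0, -1.0]]
wrist_force: [0.3, 0.6, 0.1]
gripper_width: 0.229
gripper_force: 30.0
```

Emit:
apply_moves --moves '[[[0.01,0,0],0],[[0.01,0,0],0],[[0.006,0,0],0],[[0,0,0],0],[[0,0,0],0]]'

```text
time_s: 7.15
tcp_pos: [0.6578, -0.1103, 0.0015]
ee_rot: [[0.095, -0.995, 0.0], [-0.995, -0.095, -0.0], [0.0, 0.0, -1.0]]
wrist_force: [-0.3, -1.4, 1.1]
gripper_width: 0.225
gripper_force: 30.0
```

Emit:
apply_moves --moves '[[[0,0,0],0],[[0,0,0],0],[[0,0,0],0],[[0,0,-0.02],0],[[0,0,-0.02],0]]' --hand 0.05

```text
time_s: 7.57
tcp_pos: [0.6565, -0.1091, 0.0403]
ee_rot: [[0.097, -0.995, -0.004], [-0.995, -0.097, -0.0], [-0.0, 0.004, -1.0]]
wrist_force: [-0.1, -0.4, -0.1]
gripper_width: 0.511
gripper_force: 0.0
```

Emit:
apply_moves --moves '[[[0,0,-0.04],0],[[0,0,-0.04],0],[[0,0,-0.03],0],[[0,0,0],0],[[0,0,0],0]]'

```text
time_s: 7.98
tcp_pos: [0.659, -0.109, 0.1545]
ee_rot: [[0.097, -0.995, 0.006], [-0.995, -0.097, 0.001], [0.0, -0.006, -1.0]]
wrist_force: [0.1, 0.3, -0.0]
gripper_width: 0.575
gripper_force: 0.0
```

```bash
cat > g.py <<'E'
from h import *
np.set_printoptions(precision=4,suppress=True)
def grips(w,z=.017,save=None):
    s=r.sense();print("t",s["time_s"],"tcp",s["tcp_pos"],s["ee_rot"][:,0] if hasattr(s["ee_rot"],"shape") else s["ee_rot"])
    if save: cv2.imwrite(save,w["frame"])
    for n in ("scoop_near_grip","scoop_end_grip","scoop_end","scoop","scoop_lip"):
        for x in models.place_of(w,n)[:1]:
            u=px(w,x["at"]);e,d=rayw(w,u);zz=z if "grip" in n else 0.
            print(n,u.round(1),round(x["confidence"],2),(e+d*(zz-e[2])/d[2])[:2])
if __name__=="__main__":
    w=imaging.capture("wrist");grips(w,.01)
    f=w["frame"];g=f.max(2)
    m=(g<38).astype(np.uint8);m[255:]=0
    n,l,st,c=cv2.connectedComponentsWithStats(cv2.morphologyEx(m,cv2.MORPH_OPEN,np.ones((5,5))))
    for i in range(1,n):
        if 150<st[i,4]<2500:
            e,d=rayw(w,c[i]);print(st[i],c[i],(e+d*(.016-e[2])/d[2])[:2])
    cv2.imwrite("pics/w3.png",f)
E
python3 g.py
```

```text
t 8.0333 tcp [ 0.6577 -0.109   0.1521] [ 0.0965 -0.9953 -0.0006]
scoop_near_grip [284.9 262.9] 0.76 [ 0.6503 -0.0371]
scoop_end_grip [283.3 199.2] 0.91 [ 0.6586 -0.1051]
scoop_end [284.9 181. ] 0.57 [ 0.6586 -0.1213]
scoop [285.7 308.6] 0.68 [0.6429 0.0266]
scoop_lip [287.3 334.2] 0.73 [0.6371 0.0644]
[216 241  20  14 239] [225.8033 248.3515] [ 0.7118 -0.0498]
[329 241  20  14 240] [338.3167 248.3125] [ 0.5983 -0.0611]
[499 243  30  12 258] [511.8372 249.8915] [ 0.3747 -0.0723]
[ 36 244  30  11 256] [ 51.7773 250.0312] [ 0.9365 -0.0163]
```

Emit:
apply_moves --moves '[[[-0.036,0,0],0],[[-0.036,0,0],0],[[0,0,0.035],0],[[0,0,0.035],0],[[0,0,0.035],0]]'

```text
time_s: 8.7
tcp_pos: [0.6509, -0.0369, 0.0454]
ee_rot: [[0.098, -0.995, 0.001], [-0.995, -0.098, 0.0], [-0.0, -0.001, -1.0]]
wrist_force: [0.2, -0.3, -0.2]
gripper_width: 0.578
gripper_force: 0.0
```

Emit:
apply_moves --moves '[[[0,0,0.02],0],[[0,0,0.016],0],[[0,0,0.006],0],[[0,0,0],0],[[0,0,0],0]]'

```text
time_s: 9.12
tcp_pos: [0.6512, -0.0379, 0.0044]
ee_rot: [[0.097, -0.995, -0.0], [-0.995, -0.097, -0.0], [0.0, 0.0, -1.0]]
wrist_force: [0.6, 1.2, -0.1]
gripper_width: 0.575
gripper_force: 0.0
```

Emit:
apply_moves --moves '[[[0,0,0],0],[[0,0,0],0],[[0,0,0],0],[[0,0,0],0],[[0,0,0],0]]' --hand 0

```text
time_s: 9.53
tcp_pos: [0.6511, -0.0379, 0.005]
ee_rot: [[0.096, -0.995, 0.001], [-0.995, -0.096, 0.0], [-0.0, -0.001, -1.0]]
wrist_force: [1.2, -0.0, 0.2]
gripper_width: 0.28
gripper_force: 0.0
```

Emit:
apply_moves --moves '[[[0,0,0],0],[[0,0,0],0],[[0,0,0],0],[[0,0,0],0],[[0,0,-0.005],0]]'

```text
time_s: 9.95
tcp_pos: [0.65, -0.0379, 0.0086]
ee_rot: [[0.096, -0.995, -0.002], [-0.995, -0.096, -0.0], [-0.0, 0.002, -1.0]]
wrist_force: [0.2, 0.1, -1.0]
gripper_width: 0.226
gripper_force: 30.0
```

Emit:
apply_moves --moves '[[[0,0,-0.02],0],[[0,0,-0.03],0],[[0,0,-0.03],0],[[0,0,-0.03],0],[[0,0,-0.03],0]]'

```text
time_s: 10.37
tcp_pos: [0.6505, -0.0379, 0.1509]
ee_rot: [[0.096, -0.995, -0.001], [-0.995, -0.096, 0.0], [-0.0, 0.001, -1.0]]
wrist_force: [1.1, 0.8, -0.9]
gripper_width: 0.226
gripper_force: 30.0
```

Emit:
apply_moves --moves '[[[0,0,-0.03],0],[[-0.02,0.02,-0.02],0],[[-0.02,0.02,0],0],[[-0.02,0.02,0],0],[[-0.02,0.02,0],0]]'

```text
time_s: 10.78
tcp_pos: [0.5624, 0.0346, 0.1999]
ee_rot: [[0.095, -0.995, 0.001], [-0.995, -0.095, 0.001], [-0.001, -0.001, -1.0]]
wrist_force: [0.9, 0.3, -1.6]
gripper_width: 0.228
gripper_force: 30.0
```

Emit:
apply_moves --moves '[[[-0.02,0.02,0],0],[[-0.02,0.02,0],0],[[-0.02,0.02,0],0],[[-0.02,0.017,0],0],[[0,0,0],0]]'

```text
time_s: 11.2
tcp_pos: [0.4761, 0.1079, 0.1998]
ee_rot: [[0.099, -0.995, -0.001], [-0.995, -0.099, 0.001], [-0.001, 0.001, -1.0]]
wrist_force: [-1.0, -0.4, -1.0]
gripper_width: 0.229
gripper_force: 30.0
```

```bash
python3 - <<'E'
from h import *
np.set_printoptions(precision=4,suppress=True)
w=imaging.capture("wrist");b=imaging.capture("side");a=imaging.capture("scene");s=r.sense();print(s["time_s"],s["tcp_pos"],w["eye"])
np.savez("pics/s1.npz",w=np.array([w,a,b],dtype=object))
f=np.hstack([w["frame"][0:300,130:480],cv2.resize(a["frame"][170:350,200:410],(350,300))]);cv2.imwrite("pics/w4.png",f)
for n in ("gate","bin_top","bin_bottom","station"):
    A=[x for x in models.place_of(a,n)[:1]];B=models.place_of(b,n)[:1];Wq=models.place_of(w,n)[:1]
    z={"gate":.05,"bin_top":.05,"bin_bottom":.006,"station":0}[n]
    for p,q in((a,A),(b,B)):
        for x in q: print(n,round(x["confidence"],2),onz(p,px(p,x["at"]),z))
    for x in Wq: e,d=rayw(w,px(w,x["at"]));print(n,"w",round(x["confidence"],2),px(w,x["at"]),e+d*(z-e[2])/d[2])
E
```

```text
11.35 [0.4793 0.1064 0.1999] [0.4844 0.0325 0.362 ]
gate 0.6 [0.4854 0.0236 0.05  ]
gate 0.77 [0.4877 0.0033 0.05  ]
gate w 0.96 [283.472  98.784] [0.4842 0.0155 0.05  ]
bin_top 0.75 [0.4709 0.1661 0.05  ]
bin_top 0.6 [0.4619 0.1452 0.05  ]
bin_bottom 0.71 [0.4607 0.3258 0.006 ]
bin_bottom 0.86 [0.4466 0.3244 0.006 ]
station 0.66 [0.4937 0.0124 0.    ]
station 0.59 [0.4875 0.0127 0.    ]
station w 0.55 [278.376  99.918] [0.4895 0.0146 0.    ]
```

View pics/w4.png

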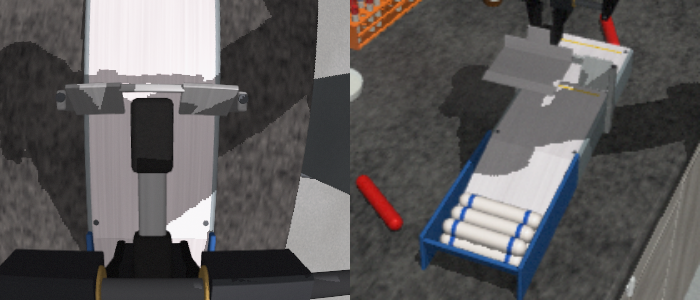

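The wrist half shows the handle lined up with the gate notch: end grip at crop column 152, deck edges at 86 and 219. The blue bin walls begin at row 234. The scene half shows the rods still in place. Next I'll check station x from where the walls start.

```bash
python3 - <<'E'
from h import *
np.set_printoptions(precision=4,suppress=True)
w,a,b=np.load("pics/s1.npz",allow_pickle=True)["w"]
W=lambda u,z:(lambda e,d:(e+d*(z-e[2])/d[2])[:2])(*rayw(w,u))
O=np.array([.485,.0155]);xs=np.array([-.0958,.9954]);ys=np.array([-.9954,-.0958])
st=lambda P:np.array([(P-O)@xs,(P-O)@ys])
f=w["frame"].astype(int);bl=(f[...,0]>f[...,2]+60)&(f[...,0]>90)
q=np.argwhere(bl[150:260,200:360])+[150,200]
L=q[q[:,1]<280];R=q[q[:,1]>280]
for S in(L,R): 
    t=S[S[:,0].argmin()];print(t[::-1],st(W(t[::-1],.06)),st(W(t[::-1],.05)))
for u in [(216,200),(349,200),(216,40),(349,40)]: print(u,st(W(u,.05)))
print("grip end",st(W((282.5,134),.2)))
# blue in scene image: bottom-of-bin outer corners
for p in (a,):
    fs=p["frame"].astype(int);m=((fs[...,0]>fs[...,2]+60)&(fs[...,0]>90)).astype(np.uint8);m[:230]=0;m[350:]=0;m[:,:235]=0;m[:,350:]=0
    pts=np.argwhere(m)[:,::-1];print([pts[i] for i in (pts[:,0].argmin(),pts[:,1].argmax(),pts[:,0].argmax(),pts[:,1].argmin())])
    for X in [(130,-64),(130,64),(344,-64),(344,64)]:
        P=O+xs*X[0]/1e3+ys*X[1]/1e3;print(X,proj(p,[*P,.06]))
E
```

```text
[217 235] [ 0.1328 -0.0656] [ 0.1367 -0.0677]
[342 235] [0.1325 0.0602] [0.1363 0.0622]
(216, 200) [ 0.0991 -0.0666]
(349, 200) [0.0987 0.0672]
(216, 40) [-0.0597 -0.0638]
(349, 40) [-0.0602  0.0634]
grip end [ 0.0257 -0.0005]
[array([242, 310]), array([301, 349]), array([336, 262]), array([335, 262])]
(130, -64) [284.3104 245.9815]
(130, 64) [337.7249 260.1439]
(344, -64) [243.0479 310.26  ]
(344, 64) [303.5003 329.2435]
```

Emit:
apply_moves --moves '[[[-0.016,0.001,0],0],[[-0.016,0.001,0],0],[[0,0,0.03],0],[[0,0,0.03],0],[[0,0,0.03],0]]'

```text
time_s: 12.37
tcp_pos: [0.4744, 0.1385, 0.1092]
ee_rot: [[0.097, -0.995, 0.002], [-0.995, -0.097, 0.002], [-0.001, -0.002, -1.0]]
wrist_force: [-0.1, 0.6, -1.7]
gripper_width: 0.228
gripper_force: 30.0
```

Emit:
apply_moves --moves '[[[0,0,0.03],0],[[0,0,0.015],0],[[0,0,0.005],0],[[0,0,0],0],[[0,0,0],0]]'

```text
time_s: 12.78
tcp_pos: [0.475, 0.1383, 0.0603]
ee_rot: [[0.097, -0.995, 0.001], [-0.995, -0.097, 0.001], [-0.0, -0.001, -1.0]]
wrist_force: [-0.2, 0.8, -1.4]
gripper_width: 0.224
gripper_force: 30.0
```

```bash
python3 - <<'E'
from h import *
b=imaging.capture("scene");s=r.sense();print(s["time_s"],s["tcp_pos"],s["wrist_force"])
cv2.imwrite("pics/s2.png",cv2.resize(b["frame"][180:350,200:400],(800,680))[:600])
E
```

```text
12.8333 [0.47525495 0.13855035 0.06080834] [ 0.41486072  0.29185399 -0.83574652]
```

View pics/s2.png

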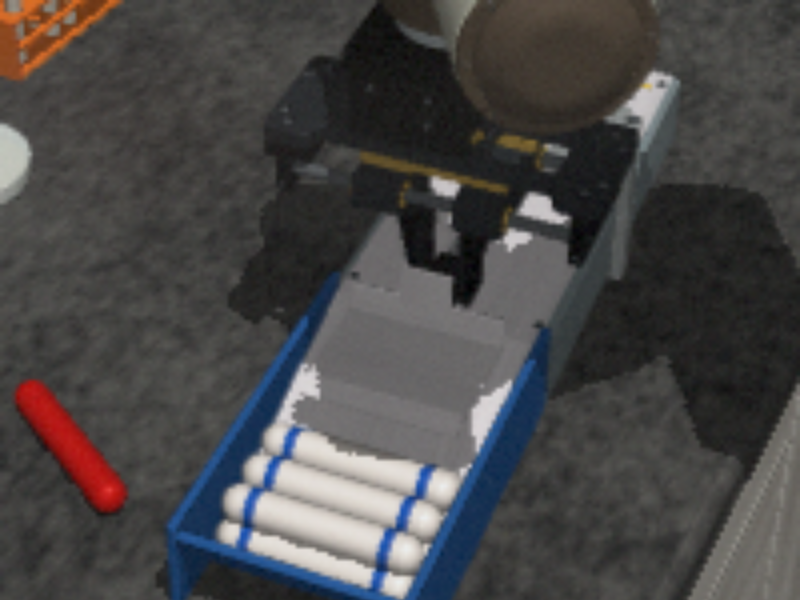

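The picture shows the scoop held over the top of the slope, its lip at about (380,450) just short of the first rod at (360,465). I'll lower it and let it tip onto the slope.

Emit:
apply_moves --moves '[[[0,0,0.003],0],[[0,0,0.003],0],[[0,0,0],0],[[0,0,0],0],[[0,0,0],0]]'

```text
time_s: 13.25
tcp_pos: [0.4746, 0.1382, 0.0541]
ee_rot: [[0.097, -0.995, 0.001], [-0.995, -0.097, 0.001], [-0.001, -0.001, -1.0]]
wrist_force: [0.4, -0.4, 0.4]
gripper_width: 0.224
gripper_force: 30.0
```

Emit:
apply_moves --moves '[[[0,0,0],0],[[0,0,0],0],[[0,0,0],0],[[0,0,0],0],[[0,0,0],0]]' --hand 0.05

```text
time_s: 13.67
tcp_pos: [0.4741, 0.1378, 0.0535]
ee_rot: [[0.096, -0.995, -0.0], [-0.995, -0.096, -0.0], [0.0, 0.0, -1.0]]
wrist_force: [0.2, 1.2, 0.3]
gripper_width: 0.511
gripper_force: 0.0
```

```bash
python3 - <<'E'
from h import *
np.set_printoptions(precision=4,suppress=True)
w=imaging.capture("wrist");b=imaging.capture("scene");s=r.sense();print(s["time_s"],s["tcp_pos"],s["wrist_force"])
f=np.hstack([w["frame"][0:300,130:480],cv2.resize(b["frame"][200:350,210:385],(350,300))])
cv2.imwrite("pics/s3.png",f)
E
```

```text
13.7667 [0.4741 0.1378 0.0535] [-0.0611 -0.148  -0.8418]
```

View pics/s3.png

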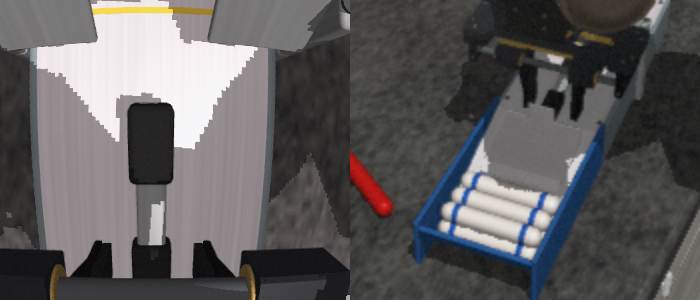

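Emit:
apply_moves --moves '[[[0,0,-0.02],0],[[0,0,-0.03],0],[[0,0,-0.03],0],[[0,0,0],0],[[0,0,0],0]]'

```text
time_s: 14.18
tcp_pos: [0.4751, 0.1386, 0.1353]
ee_rot: [[0.096, -0.995, 0.004], [-0.995, -0.096, 0.003], [-0.002, -0.004, -1.0]]
wrist_force: [-0.5, -0.7, -0.8]
gripper_width: 0.573
gripper_force: 0.0
```

```bash
python3 - <<'E'
from h import *
np.set_printoptions(precision=4,suppress=True)
w=imaging.capture("wrist");a=imaging.capture("scene");b=imaging.capture("side");s=r.sense();print(s["time_s"],s["tcp_pos"])
np.savez("pics/s2.npz",w=np.array([w,a,b],dtype=object))
for n in ("scoop_near_grip","scoop_end_grip","scoop_end","scoop","scoop_lip"):
    rs=[];o=[]
    for k,p,f in(("w",w,rayw),("a",a,ray),("b",b,ray)):
        q=models.place_of(p,n)[:1]
        for x in q: rs.append(f(p,px(p,x["at"])));o.append((k,px(p,x["at"]).round(),round(x["confidence"],2)))
    if len(rs)>1: X,e=tri(rs);d=X-[.485,.0165,0];print(n,"station",d@[-.0958,.9954,0],d@[-.9954,-.0958,0],X[2],"err",e,o)
    else: print(n,o)
f=np.hstack([w["frame"][0:300,130:480],cv2.resize(a["frame"][200:350,210:385],(350,300))])
cv2.imwrite("pics/s4.png",f)
E
```

```text
14.3333 [0.4733 0.1375 0.1325]
scoop_near_grip station 0.125741170749578 -0.0045881225897552134 0.05567041337382008 err 0.0038406383274065857 [('w', array([283., 219.]), 0.98), ('a', array([309., 254.]), 0.88), ('b', array([234., 184.]), 0.67)]
scoop_end_grip station 0.05836525218959594 -0.004012117156886119 0.06958618515482219 err 0.0012036719599560414 [('w', array([281., 132.]), 0.8), ('a', array([319., 232.]), 0.81), ('b', array([240., 189.]), 0.65)]
scoop_end station 0.03698348226135841 -0.0077574253158426 0.07056656219096054 err 0.006104374660480402 [('w', array([281., 105.]), 0.81), ('a', array([319., 224.]), 0.68), ('b', array([243., 193.]), 0.75)]
scoop station 0.1893190006965738 -0.0004750894699392452 0.03602484750726991 err 0.002336561450815798 [('w', array([283., 281.]), 0.56), ('a', array([302., 278.]), 0.76), ('b', array([225., 182.]), 0.9)]
scoop_lip station 0.22314753943240453 -0.000780834039128292 0.036123729647399926 err 0.0036075793843442414 [('w', array([285., 313.]), 0.58), ('a', array([295., 287.]), 0.8), ('b', array([222., 178.]), 0.71)]
```

View pics/s4.png

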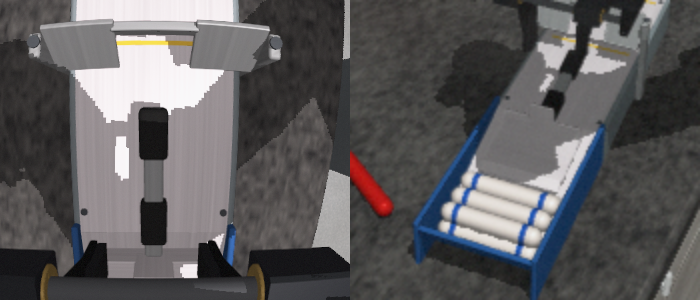

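The scoop has tipped onto the slope: near grip at wrist crop (153,222), scene half showing the lip at (510,180) just above the rods. I'll regrip the near grip and push down the slope.

Emit:
apply_moves --moves '[[[-0.005,0,0.02],0],[[0,0,0.03],0],[[0,0,0.018],0],[[0,0,0.006],0],[[0,0,0],0]]'

```text
time_s: 15.5
tcp_pos: [0.4728, 0.1423, 0.0582]
ee_rot: [[0.096, -0.995, -0.003], [-0.995, -0.096, -0.002], [0.002, 0.003, -1.0]]
wrist_force: [-0.1, -1.0, -0.2]
gripper_width: 0.574
gripper_force: 0.0
```

Emit:
apply_moves --moves '[[[0,0,0],0],[[0,0,0],0],[[0,0,0],0],[[0,0,0],0],[[0,0,0],0]]' --hand 0

```text
time_s: 15.92
tcp_pos: [0.474, 0.1431, 0.0603]
ee_rot: [[0.096, -0.995, 0.001], [-0.995, -0.096, 0.001], [-0.001, -0.001, -1.0]]
wrist_force: [0.3, 0.0, 0.8]
gripper_width: 0.282
gripper_force: 0.0
```

Emit:
apply_moves --moves '[[[0,0,0],0],[[0,0,0],0],[[0,0,0],0],[[0,0,0],0]]'

```text
time_s: 16.25
tcp_pos: [0.474, 0.143, 0.06]
ee_rot: [[0.097, -0.995, 0.001], [-0.995, -0.097, 0.0], [-0.0, -0.001, -1.0]]
wrist_force: [-0.5, -1.0, 3.7]
gripper_width: 0.225
gripper_force: 30.0
```

Emit:
apply_moves --moves '[[[-0.004,0,0.001],0],[[-0.005,0,0.0013],0],[[-0.005,0,0.0013],0],[[-0.005,0,0.0014],0],[[-0.005,0,0.0014],0]]'

```text
time_s: 16.67
tcp_pos: [0.4737, 0.167, 0.0562]
ee_rot: [[0.099, -0.995, 0.005], [-0.995, -0.099, -0.0], [0.001, -0.005, -1.0]]
wrist_force: [-0.5, -3.2, 13.9]
gripper_width: 0.229
gripper_force: 30.0
```

Emit:
apply_moves --moves '[[[-0.005,0,0.001],0],[[-0.005,0,0.0012],0],[[-0.005,0,0.0012],0],[[-0.005,0,0.0012],0],[[-0.005,0,0.0012],0]]'

```text
time_s: 17.08
tcp_pos: [0.4706, 0.1923, 0.0493]
ee_rot: [[0.098, -0.995, 0.003], [-0.995, -0.098, 0.001], [-0.0, -0.003, -1.0]]
wrist_force: [0.8, -2.5, 11.3]
gripper_width: 0.225
gripper_force: 30.0
```

```bash
python3 - <<'E'
from h import *
np.set_printoptions(precision=4,suppress=True)
a=imaging.capture("scene");s=r.sense();d=np.array(s["tcp_pos"])-[.485,.0165,0];print(s["time_s"],s["tcp_pos"],s["wrist_force"],"st",d@[-.0958,.9954,0],d@[-.9954,-.0958,0])
cv2.imwrite("pics/s5.png",cv2.resize(a["frame"][220:350,220:370],(600,520)))
E
```

```text
17.1333 [0.4706 0.1931 0.049 ] [-1.1092  0.0594 11.1054] st 0.17720857707534104 -0.002550841453686205
```

View pics/s5.png

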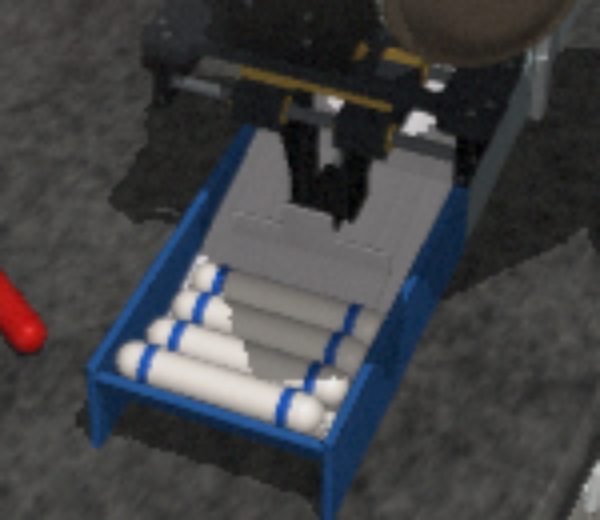

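The scoop is under the pile: the back wall at (320,245) is close to the rods, and the foremost rod at (220,385) has climbed the end wall. That was my tenth view, so the rest goes by numbers.

Emit:
apply_moves --moves '[[[-0.004,0,0.0009],0],[[-0.004,0,0.0009],0],[[-0.004,0,0.0009],0],[[-0.003,0,0.0007],0],[[0,0,0],0]]'

```text
time_s: 17.55
tcp_pos: [0.4687, 0.2069, 0.0455]
ee_rot: [[0.098, -0.995, 0.002], [-0.995, -0.098, -0.001], [0.001, -0.002, -1.0]]
wrist_force: [0.5, -2.3, 10.2]
gripper_width: 0.225
gripper_force: 30.0
```

```bash
cat > k.py <<'E'
from h import *
np.set_printoptions(precision=3,suppress=True)
O=np.array([.485,.0165,0]);R=np.array([[-.0958,.9954,0],[-.9954,-.0958,0],[0,0,1]])
def look(names,tr=True,maxn=8):
    w=imaging.capture("wrist");a=imaging.capture("scene");b=imaging.capture("side");s=r.sense()
    print("t",s["time_s"],"tcp st",R@(np.array(s["tcp_pos"])-O),s["wrist_force"])
    for n in names:
        rs=[];o=[]
        for k,p,f in(("w",w,rayw),("a",a,ray),("b",b,ray)):
            for x in models.place_of(p,n)[:1]:
                if x["confidence"]>.4: rs.append(f(p,px(p,x["at"])));o.append((k,px(p,x["at"]).round(),round(x["confidence"],2)))
        if len(rs)>1: X,e=tri(rs);print(n,"st",R@(X-O),"err",round(e,4),"".join(q[0] for q in o))
        else: print(n,o)
    return w,a,b
def rods(p,f,lim=.4):
    L=[(px(p,x["at"]),x["confidence"]) for x in models.place_of(p,"rod_0") if x["confidence"]>lim]
    return [f(p,u) for u,c in L],L
def rod_y0(p,f,lim=.35):
    # intersect with the station's mid plane y=0: gives x,z of each rod centre
    for (e,d),(u,c) in zip(*rods(p,f,lim)):
        e=R@(e-O);d=R@d;X=e-d*e[1]/d[1];print("  rod",u.round(),round(c,2),"x,z",X[[0,2]])
E
python3 - <<'E'
from k import *
w,a,b=look(["scoop","scoop_near_grip","scoop_end_grip","scoop_lip"])
rod_y0(a,ray);print("side");rod_y0(b,ray)
E
```

```text
t 17.7 tcp st [ 0.191 -0.002  0.046] [ 0.544 -1.562  9.791]
scoop st [ 0.25  -0.005  0.023] err 0.0033 wab
scoop_near_grip st [ 0.16  -0.02  -0.003] err 0.0487 wab
scoop_end_grip st [ 0.123 -0.004  0.06 ] err 0.002 wb
scoop_lip []
  rod [277. 310.] 0.91 x,z [0.319 0.062]
  rod [295. 295.] 0.74 x,z [0.222 0.014]
  rod [215. 293.] 0.66 x,z [0.535 0.309]
  rod [274. 316.] 0.65 x,z [0.337 0.063]
  rod [288. 303.] 0.63 x,z [0.265 0.03 ]
side
  rod [278. 263.] 0.83 x,z [-0.23  -0.001]
  rod [215. 174.] 0.56 x,z [0.294 0.016]
  rod [215. 166.] 0.53 x,z [0.285 0.051]
  rod [264. 171.] 0.53 x,z [-0.14   0.212]
  rod [211. 163.] 0.51 x,z [0.332 0.04 ]
  rod [212. 174.] 0.5 x,z [0.329 0.004]
```

Emit:
apply_moves --moves '[[[-0.003,0,0.0007],0],[[-0.003,0,0.0007],0],[[-0.002,0,0.0005],0],[[0,0,0],0],[[0,0,0],0]]'

```text
time_s: 18.82
tcp_pos: [0.4682, 0.2144, 0.0439]
ee_rot: [[0.097, -0.995, 0.003], [-0.995, -0.097, 0.0], [-0.0, -0.003, -1.0]]
wrist_force: [0.4, -2.3, 9.4]
gripper_width: 0.227
gripper_force: 30.0
```

Emit:
apply_moves --moves '[[[0.001,0,-0.001],0],[[0.002,0,-0.001],0],[[0.003,0,-0.001],0],[[0.003,0,-0.002],0],[[0.003,0,-0.003],0]]'

```text
time_s: 19.23
tcp_pos: [0.4665, 0.2013, 0.0491]
ee_rot: [[0.096, -0.995, -0.003], [-0.995, -0.096, -0.002], [0.002, 0.004, -1.0]]
wrist_force: [0.1, -0.2, -1.3]
gripper_width: 0.226
gripper_force: 30.0
```

```bash
python3 - <<'E'
from k import *
w,a,b=look(["scoop","scoop_end_grip"])
for p in(a,b):
    print([(px(p,x["at"]).round(),round(x["confidence"],2)) for x in models.place_of(p,"rod_0")])
E
```

```text
t 19.3833 tcp st [0.186 0.    0.05 ] [-0.156 -0.274 -1.969]
scoop st [0.242 0.001 0.028] err 0.0017 wab
scoop_end_grip st [ 0.117 -0.001  0.073] err 0.0 wb
[(array([291., 295.]), 0.78), (array([296., 291.]), 0.68), (array([216., 291.]), 0.68), (array([274., 318.]), 0.65), (array([287., 302.]), 0.63), (array([282., 313.]), 0.6)]
[(array([221., 173.]), 0.55), (array([212., 166.]), 0.54), (array([277., 261.]), 0.54), (array([215., 171.]), 0.51), (array([264., 171.]), 0.45)]
```

Emit:
apply_moves --moves '[[[0.001,0,-0.004],0],[[0.001,0,-0.006],0],[[0.001,0,-0.008],0],[[0.001,0,-0.008],0],[[0.001,0,-0.008],0]]'

```text
time_s: 20.2
tcp_pos: [0.4687, 0.1977, 0.0853]
ee_rot: [[0.096, -0.995, 0.001], [-0.995, -0.096, 0.001], [-0.001, -0.001, -1.0]]
wrist_force: [-0.8, 0.9, -1.8]
gripper_width: 0.227
gripper_force: 30.0
```

Emit:
apply_moves --moves '[[[0,0,-0.008],0],[[0,0,-0.008],0],[[0,0,-0.008],0],[[0,0,-0.006],0],[[0,0,-0.003],0]]'

```text
time_s: 20.62
tcp_pos: [0.4688, 0.198, 0.1183]
ee_rot: [[0.097, -0.995, 0.002], [-0.995, -0.096, 0.001], [-0.001, -0.002, -1.0]]
wrist_force: [0.3, 0.2, -2.1]
gripper_width: 0.228
gripper_force: 30.0
```

Emit:
apply_moves --moves '[[[0,0,-0.001],0],[[0,0,0],0]]'

```text
time_s: 20.78
tcp_pos: [0.4683, 0.1976, 0.1182]
ee_rot: [[0.096, -0.995, 0.0], [-0.995, -0.096, 0.0], [-0.0, -0.0, -1.0]]
wrist_force: [-0.1, 0.5, -1.6]
gripper_width: 0.226
gripper_force: 30.0
```

```bash
python3 - <<'E'
from k import *
w,a,b=look(["scoop","scoop_end_grip","scoop_lip"])
for p in(a,b):
    L=models.place_of(p,"rod_0");print([(px(p,x["at"]).round(),round(x["confidence"],2)) for x in L])
ra,La=rods(a,ray);rb,Lb=rods(b,ray)
for i,x in enumerate(ra):
    for j,y in enumerate(rb):
        X,e=tri([x,y]);S=R@(X-O)
        if e<.006 and abs(S[1])<.04 and 0<S[0]<.36 and 0<S[2]<.15: print(La[i][0].round(),Lb[j][0].round(),S,round(e,4))
# projected expected positions of heap rods for a scoop pitched down 15 deg
s=r.sense();t=R@(np.array(s["tcp_pos"])-O);c,sn=np.cos(.262),np.sin(.262)
org=np.array([t[0]+63*c/1e3+.0*sn-.010*sn,t[1],t[2]+.006-.010*c-.063*sn]);print("org",org)
for x,z in((-20,13),(1,13),(22,13),(-9.5,30),(11.5,30)):
    P=org+np.array([x*c+z*sn,0,z*c-x*sn])/1e3;Wd=R.T@P+O;print((x,z),"st",P,proj(a,Wd),proj(b,Wd))
E
```

```text
t 20.9333 tcp st [ 0.182 -0.     0.118] [-0.706 -1.004 -1.771]
scoop st [0.24  0.002 0.093] err 0.0061 wab
scoop_end_grip st [ 0.231 -0.095  0.074] err 0.1705 wab
scoop_lip st [0.281 0.003 0.093] err 0.0018 ab
[(array([216., 293.]), 0.87), (array([283., 311.]), 0.79), (array([287., 280.]), 0.79), (array([290., 272.]), 0.77), (array([273., 316.]), 0.59), (array([294., 266.]), 0.58)]
[(array([279., 264.]), 0.61), (array([216., 174.]), 0.53), (array([210., 164.]), 0.52), (array([218., 156.]), 0.5), (array([264., 172.]), 0.46), (array([213., 168.]), 0.44), (array([212., 175.]), 0.43), (array([213., 154.]), 0.39), (array([244., 221.]), 0.29)]
[283. 311.] [216. 174.] [ 0.283 -0.003  0.024] 0.0
[283. 311.] [210. 164.] [0.307 0.008 0.051] 0.0006
[283. 311.] [213. 168.] [0.296 0.003 0.039] 0.0001
[287. 280.] [218. 156.] [ 0.261 -0.005  0.093] 0.0007
[290. 272.] [218. 156.] [ 0.247 -0.002  0.1  ] 0.001
[273. 316.] [216. 174.] [ 0.3   -0.013  0.017] 0.0058
[273. 316.] [213. 168.] [ 0.314 -0.007  0.033] 0.0058
[294. 266.] [218. 156.] [0.233 0.002 0.106] 0.0014
org [ 0.24  -0.001  0.098]
(-20, 13) st [ 0.224 -0.001  0.116] [294.984 260.158] [220.012 153.77 ]
(1, 13) st [ 0.244 -0.001  0.11 ] [291.292 268.325] [218.098 153.059]
(22, 13) st [ 0.265 -0.001  0.105] [287.515 276.683] [216.229 152.363]
(-9.5, 30) st [ 0.239 -0.001  0.13 ] [292.419 259.473] [218.344 147.953]
(11.5, 30) st [ 0.259 -0.001  0.124] [288.631 267.78 ] [216.456 147.312]
```

```bash
cat > asc.py <<'E'
from k import *
def asc(p,x0,x1,y0,y1):
    f=p["frame"].astype(int)
    for y in range(y0,y1):
        s=""
        for x in range(x0,x1):
            B,G,Rr=f[y,x];m=(B+G+Rr)/3
            s+="b" if B-Rr>45 else "W" if m>185 else "w" if m>150 else "+" if m>115 else "-" if m>75 else "."
        print(y,s)
if __name__=="__main__":
    import sys
    p=imaging.capture(sys.argv[1]);asc(p,*map(int,sys.argv[2:]))
E
python3 asc.py scene 245 340 240 330
```

```text
240 .......................................................-............wWWWWWWWWWWWWWWWWWWWWW....-
241 ..............................................--....................wWWWWWWWWWWWWWWWWWWWWW-...w
242 ..............................................--...................-WWWWWWWWWWWWWWWWWWWWWWWWWwW
243 .............................................---...................-WWWWWWWWWWWWWWWWWWWWWWWWWWW
244 ............................................----...................-WWWWWWWWWWWWWWWWWWWWWWWWWWW
245 ............................................----...................-WWWWWWWWWWWWWWWWWWWWWWWw---
246 ...........................................-----...................-WWWWWWWWWWWWWWWWWWWWWWW----
247 ..........................................---+--...................+WWWWWWWWWWWWWWWWWWWW-------
248 ......................................b...-..-+++--...............-WWWWWWWWWWWWWWWWWWWW--------
249 .....................................bb..--.------+++-............wWWWWWWWWWWWWWWWWW-----------
250 .................................+-..bb.-------------++++-.......-WWWWWWWWWWWWWWWWW------------

[... 7199 characters left out ...]

323 bbbb.................bb.bbbbbbbbbbb-++wwwwwwbbbWWWWWWWWw+--bbbbbbbbbbbb........................
324 bbb...................b...bbbbbbbbbbbb--+wwwbbbWWWWWWWWw+-wbbbbbbbbbbb.........................
325 bbb.......................b...bbbbbbbbbbb--+bbbwWWWWWWwww-bbbbbbbbbbbb.........................
326 bbb...........................bbb.bbbbbbbbbbbbbwwwwwwww+w+bbbbbbbbbbb..........................
327 bbb.............................b..b.bbbbbbbbbbb-++ww++w+bbbbbbbbbbbb..........................
328 bb.................................b..b.bbbbbbbbbbb---+++bbbbbbbbbbb...........................
329 b...-..................................bbbbbbbbbbbbbbb-+bbbbbbbbbbbb...........................
```

```bash
python3 - <<'E'
from k import *
p=imaging.capture("scene");f=p["frame"].astype(int);np.save("pics/sc.npy",f)
for y in range(244,290):
    print(y,"".join("b" if f[y,x,0]>1.45*f[y,x,2]+8 else "0123456789"[min(9,max(0,int((f[y,x].mean()-20)/12)))] for x in range(258,322)))
s=r.sense();t=R@(np.array(s["tcp_pos"])-O);print(t)
for deg in (12,15,18,21,25):
    q=np.radians(deg);c,sn=np.cos(q),np.sin(q)
    pv=np.array([t[0],t[1],t[2]+.006])
    def P(x,y,z): 
        X=x+63;Z=z-10
        return proj(p,R.T@(pv+np.array([X*c+Z*sn,y,Z*c-X*sn])/1e3)+O).round(0)
    print(deg,"wallL",P(-30,-45,21),"wallR",P(-30,45,21),"lipL",P(43,-45,0),"lipR",P(43,45,0),"f3 bandL",P(22,-40,13),"bandR",P(22,40,13),"top2L",P(11,-40,30),"top2R",P(11,40,30))
E
```

```text
244 1111011110111111100001111111133576400000000000000000005999999999
245 11001111111011210001101111111346765000000000000000b0004999999999
246 1000011111112111110111100101245776400000000000000000005999999999
247 110111011011111111110000000135778740000000000000000b019999999999
248 111111111001111101111000bbb3441378885420000000000000069999999999
249 221111111001011111111111bbb3553477767889541100000000399999999999
250 111101111010111111138532bbb5777777777777789852000000699999999999
251 1111111110111111111477888535777777777777777787000000578999999999
252 1111111110111110111377777788876667777777777777002103777789999999
253 1111111111111111111277777777778867667777777777015647777778999997
254 1111111110110011101277777777777777777777777777027777777777777777
255 1111101110001111111266677677777776667777777777257777777777777777
256 1111111111111111111377777767777776677777777777677777789997777777
257 1111101111211111112677777777777776676767777777776677789997777777
258 1111111111111111114777777777777777776776777777778887797777777777
259 1101110111111111126777777877777777777776777777777777888766777
[... 2136 characters left out ...]
lipL [263. 281.] lipR [305. 294.] f3 bandL [269. 270.] bandR [306. 281.] top2L [270. 261.] top2R [308. 271.]
15 wallL [276. 249.] wallR [317. 260.] lipL [264. 283.] lipR [305. 295.] f3 bandL [269. 271.] bandR [306. 282.] top2L [270. 262.] top2R [308. 273.]
18 wallL [276. 249.] wallR [317. 260.] lipL [264. 284.] lipR [306. 296.] f3 bandL [270. 273.] bandR [306. 283.] top2L [270. 264.] top2R [308. 274.]
21 wallL [276. 250.] wallR [317. 261.] lipL [265. 285.] lipR [306. 297.] f3 bandL [270. 274.] bandR [307. 284.] top2L [271. 265.] top2R [308. 276.]
25 wallL [276. 251.] wallR [317. 262.] lipL [266. 286.] lipR [307. 298.] f3 bandL [270. 275.] bandR [307. 286.] top2L [271. 267.] top2R [308. 277.]
```

The numbers show one rod in the front of the pocket, in its floor position. The rest rolled out over the low crest because the scoop was still pitched nose-down, about 18°. I'll go back and push in again, then drive the lip up the leaning end wall so the scoop levels with the rods held against it before I lift.

Emit:
apply_moves --moves '[[[0.005,0,0],0],[[0.01,0,0],0],[[0.012,0,0],0],[[0.012,0,0.005],0],[[0.012,0,0.01],0]]'

```text
time_s: 22.1
tcp_pos: [0.474, 0.1457, 0.1037]
ee_rot: [[0.096, -0.995, 0.002], [-0.995, -0.096, 0.001], [-0.001, -0.002, -1.0]]
wrist_force: [0.0, 0.4, -0.9]
gripper_width: 0.223
gripper_force: 30.0
```

Emit:
apply_moves --moves '[[[0.01,0,0.01],0],[[0.006,0,0.01],0],[[0.003,0,0.008],0],[[0,0,0.007],0],[[0,0,0.006],0]]'

```text
time_s: 22.52
tcp_pos: [0.476, 0.1276, 0.0624]
ee_rot: [[0.096, -0.995, 0.002], [-0.995, -0.096, 0.0], [0.0, -0.002, -1.0]]
wrist_force: [-1.3, -1.5, 8.9]
gripper_width: 0.226
gripper_force: 30.0
```

Emit:
apply_moves --moves '[[[-0.002,0,0.001],0],[[-0.005,0,0.0013],0],[[-0.006,0,0.0016],0],[[-0.006,0,0.0016],0],[[-0.006,0,0.0016],0]]'

```text
time_s: 22.93
tcp_pos: [0.4746, 0.1535, 0.0574]
ee_rot: [[0.099, -0.995, 0.004], [-0.995, -0.099, -0.001], [0.001, -0.004, -1.0]]
wrist_force: [-0.9, -6.1, 20.9]
gripper_width: 0.226
gripper_force: 30.0
```

```bash
cat > fit.py <<'E'
from k import *
import sys
def bands(p):
    f=p["frame"].astype(int)
    y0,y1,x0,x1=map(int,sys.argv[1:5]) if len(sys.argv)>4 else (248,335,243,330)
    for y in range(y0,y1):
        print(y,"".join("b" if f[y,x,0]>1.45*f[y,x,2]+8 else "0123456789"[min(9,max(0,int((f[y,x].mean()-20)/12)))] for x in range(x0,x1)))
if __name__=="__main__":
    a=imaging.capture("scene");s=r.sense();print(s["time_s"],R@(np.array(s["tcp_pos"])-O),s["wrist_force"]);bands(a)
E
python3 fit.py 262 322 248 325
```

```text
22.9833 [ 0.139 -0.003  0.057] [-3.564  4.555 13.079]
262 4333434443111111101111001bbbbbb4777778777777777777777777777777267788887777777
263 344333444411111110111111bbbbbbb6777777777777777777777777777777487877777777777
264 334444443444213333311111bbbbbb47777777777777777777777777777777887768777777777
265 33444444434443334434431bbbbbbb67777777777777777777777777777777778887677777877
266 3344444334443334444443bbbbbbb477777777777777777777777777777777777777888767777
267 3344444343333333334333bbbbbbb677777777777677777777777777777777777777777788977
268 4444444332333333334434bbbbbb4777777777777777777777777777777777777777777777777
269 445554333344443344444bbbbbbb6777777777777777777777777777777777777777777777777
270 44444344434444333344bbbbbbb47777777777777777777777777777777777777777777777767
271 4444444444444433332bbbbbbbb67777777777777777777777777777777777777777777777777
272 4444444444434433333bbbbbbb688777667777777777777777777777777777777777777777768
273 455554444333433333bbbbbbb7999953457777777777777777777777777777777777777777777
274 444555433333333343bbbbbb699999bbb4656777677777777777777777
[... 3173 characters left out ...]
999999999999999bbb9999999999bbbbbbbbbbbb3444
314 bbbb69bbb999999999999999999999999999999999999999bbb9999999999bbbbbbbbbbb23344
315 bbbbbbbbb799999999999999999999999999999999999999bbb999999999bbbbbbbbbbbb33343
316 bbbbbbbbbb7999999999999999999999999999999999999bbb9999999999bbbbbbbbbbbb22333
317 bbbbbbbbbbbbb779999999999999999999999999999bbb8bbb999999999bbbbbbbbbbbb233323
318 bbbbbbbbbbbbbbbb779999999999999999999999999bbb999b999999996bbbbbbbbbbbb344323
319 bbbbbbbbbbbbbbbbbbbb7999999999999999999999bbbb999999999998bbbbbbbbbbbb2344333
320 bbbb11bbbbbbbbbbbbbbbbb7999999999999999999bbb9999999678889bbbbbbbbbbbb3343333
321 bbbb11111bbbbbbbbbbbbbbbbb6999999999999999bbb999999986888bbbbbbbbbbbb33332222
```

```bash
python3 - <<'E'
from k import *
a=imaging.capture("scene");b=imaging.capture("side")
c,s=np.cos(np.radians(15)),np.sin(np.radians(15))
for S,n in((163,10),(143,10),(123,10),(103,10),(153,27.3),(133,27.3),(113,27.3)):
    P=lambda y:R.T@np.array([.140+(S*c+n*s)/1e3,y,.05+(n*c-S*s)/1e3])+O
    print(S,n,"L",proj(a,P(-.040)).round(1),"R",proj(a,P(.040)).round(1),"side",proj(b,P(0)).round(1))
for L,Rr in(((264,302.5),(297,313.5)),((257,310.5),(291,320))):
    for yb in(.036,.040):
        for u,y in((L,-yb),(Rr,yb)):
            e,d=ray(a,u);e=R@(e-O);d=R@d;X=e+d*(y-e[1])/d[1];print(u,y,X)
f=b["frame"].astype(int)
for y in range(140,200): print(y,"".join("b" if f[y,x,0]>1.45*f[y,x,2]+8 else "0123456789"[min(9,max(0,int((f[y,x].mean()-20)/22)))] for x in range(185,250)))
E
```

```text
163 10 L [263.5 313.6] R [299.5 324.8] side [214.2 173.4]
143 10 L [267.2 305.5] R [302.9 316.4] side [215.9 174.3]
123 10 L [270.9 297.6] R [306.2 308.2] side [217.6 175.1]
103 10 L [274.5 289.8] R [309.5 300.2] side [219.3 176. ]
153 27.3 L [264.3 305.4] R [300.5 316.5] side [214.3 168.6]
133 27.3 L [268.1 297.3] R [304.  308.1] side [216.  169.4]
113 27.3 L [271.7 289.4] R [307.4 299.9] side [217.8 170.3]
(264, 302.5) -0.036 [ 0.304 -0.036  0.056]
(297, 313.5) 0.036 [0.305 0.036 0.054]
(264, 302.5) -0.04 [ 0.296 -0.04   0.046]
(297, 313.5) 0.04 [0.316 0.04  0.066]
(257, 310.5) -0.036 [ 0.337 -0.036  0.065]
(291, 320) 0.036 [0.337 0.036 0.068]
(257, 310.5) -0.04 [ 0.329 -0.04   0.055]
(291, 320) 0.04 [0.347 0.04  0.08 ]
140 33333333443333333bbbbbbbbbbbbbbbbb3221111111111111111111111111122
141 3333333333333bbbbbbbbbbbbbbbbbbbbb3211111111111111111111111111122
142 3333333b3bbbbbbbbbbbbbbbbbbbbbbbbbb211111111111111111111111111112
143 333bbbbbbbbbbbbbbbbbbbbbbbbbbbbbbbb211111111111111111111111111111
144 233bbbbbbbbbbbbbbbbbbbbbbbbbbbbbbbb211111111111111111111111111111
145 3333bbbbbbbbbb
[... 3131 characters left out ...]

190 333333333333333333bbbbb233444455555554454444444444444444444455555
191 333333333333333333bbbbb233344455555544444444444444433333334555555
192 3333333333333333333bbbb233334455554444444444444444433222235666555
193 3333333333333333333bbbb233334455554444444444444444433322346787776
194 33333332323333333333bbb233333445555444444444444444444334446788888
195 333333322333333333333bbb33333344554444444444444444555555555678888
196 333333333333332333333bbb33333344554444444444445556677655555678888
197 3333333333333323333333bb33333334454444444445567778888777777788888
198 33333333333333333333333b33333334444444444456788888888888888888888
199 33333333333333333333333333333333444444555557888888888888888888888
```

Numbers so far, from the rods' end bands:
- One rod is in the scoop.
- The rest are stacked steeply at the end wall. The top one is near the wall's top, at x=0.337, z=0.067.

If I just push again, that top rod could go over the wall. I'll advance the scoop part way, let go, and rake the top rods back uphill into the pocket with the fingers.

Emit:
apply_moves --moves '[[[-0.007,0,0.0014],0],[[-0.008,0,0.0018],0],[[-0.008,0,0.0018],0],[[-0.007,0,0.0016],0],[[-0.003,0,0.0006],0]]'

```text
time_s: 23.5
tcp_pos: [0.4713, 0.1879, 0.0496]
ee_rot: [[0.099, -0.995, 0.004], [-0.995, -0.099, 0.002], [-0.001, -0.005, -1.0]]
wrist_force: [-0.0, -1.0, 8.9]
gripper_width: 0.225
gripper_force: 30.0
```

Emit:
apply_moves --moves '[[[0,0,0],0],[[0,0,0],0],[[0,0,-0.01],0],[[0,0,-0.02],0],[[0,0,-0.035],0]]' --hand 0.05

```text
time_s: 23.92
tcp_pos: [0.4668, 0.1841, 0.1098]
ee_rot: [[0.096, -0.995, -0.008], [-0.995, -0.096, -0.005], [0.004, 0.009, -1.0]]
wrist_force: [1.3, -0.0, 0.2]
gripper_width: 0.516
gripper_force: 0.0
```

Emit:
apply_moves --moves '[[[0,0,-0.035],0],[[-0.035,0,-0.01],0],[[-0.04,0,0],0],[[-0.04,0,0],0],[[-0.04,0,0],0]]'

```text
time_s: 24.33
tcp_pos: [0.4539, 0.3414, 0.1579]
ee_rot: [[0.096, -0.995, -0.0], [-0.995, -0.096, 0.001], [-0.001, 0.0, -1.0]]
wrist_force: [0.6, 0.0, -0.6]
gripper_width: 0.579
gripper_force: 0.0
```

```bash
python3 - <<'E'
from k import *
a=imaging.capture("scene");s=r.sense();print(s["time_s"],R@(np.array(s["tcp_pos"])-O),s["wrist_force"])
f=a["frame"].astype(int)
bl=((f[...,0]>1.45*f[...,2]+8)).astype(np.uint8)
for y in range(286,326): print(y,"".join("b" if bl[y,x] else "0123456789"[min(9,max(0,int((f[y,x].mean()-20)/24)))] for x in range(248,318)))
E
```

```text
24.3833 [ 0.333 -0.002  0.158] [1.892 4.316 1.173]
286 0000010000bbbbbbbbbb34777767777787777777524777877777777787733333333333
287 000010000bbbbbbbbbb234777777777777777777777777778878778787333333333333
288 00000000bbbbbbbbbbb333477677777777777777777778777778778773343333333333
289 00000000bbbbbbbbbb1333347777777777777777777777777777777333333343333333
290 0000000bbbbbbbbbbb3333333467777777777777777787777777733333333333433333
291 0000000bbbbbbbbbb1333333bbb2367777777777777777777777733333333333333333
292 000000bbbbbbbbbbb2334433bbb3332336777777777777777773333333343333333333
293 00000bbbbbbbbbbb1334444bbb34333333334777777777777733343333333333333344
294 00000bbbbbbbbbbb3344444bbb44444333333234777777773333333343333334333333
295 0000bbbbbbbbbbb13334443bbb44444444333333336677473333333333333333333333
296 000bbbbbbbbbbbb3333444bbb344444444444433333332333333333343333333333333
297 000bbbbbbbbbbb23333444bbb444444444444444433333333333333333333333333332
298 00bbbbbbbb112233333333bbb44444444444444444444333333323333333343333332b
299 0bbbbbbbb1333332bb1333bbb3444444444444444444444443333322333333443333bb
[... 1250 characters left out ...]
44bbb3444544432bbbbbbbbbb
317 bbbbbbbbbbbbb334444444444444444444444333333bb13bbb344444433bbbbbbbbbbb
318 bbbbbbbbbbbbbbbb234444444444444444444444432bbb222b344444432bbbbbbbbbbb
319 bbbbbbbbbbbbbbbbbbb13444444444444444444443bbbb333333444443bbbbbbbbbbbb
320 bbbb00bbbbbbbbbbbbbbbb13444444444444444444bbb3333333333333bbbbbbbbbbbb
321 bbbb00000bbbbbbbbbbbbbbbb13344444444444443bbb444443323344bbbbbbbbbbbb0
322 bbb000000000bbbbbbbbbbbbbbbb1334444444444bbbb444444333232bbbbbbbbbbbb0
323 bb0000000000000bbbbbbbbbbbbbbbb1334444444bbb444454433333bbbbbbbbbbbb00
324 bb0000000000000000bbbbbbbbbbbbbbbb1234444bbb444444443333bbbbbbbbbbbb00
325 b00000000000010000000bbbbbbbbbbbbbbbb1333bbb44444444333bbbbbbbbbbbb121
```

Emit:
apply_moves --moves '[[[-0.033,0,0.01],0],[[0,0,0.035],0],[[0,0,0.03],0],[[0,0,0.016],0],[[0,0,0.003],0]]'

```text
time_s: 24.8
tcp_pos: [0.449, 0.3706, 0.0592]
ee_rot: [[0.096, -0.995, -0.006], [-0.995, -0.096, -0.007], [0.006, 0.007, -1.0]]
wrist_force: [-0.4, -0.6, -0.5]
gripper_width: 0.576
gripper_force: 0.0
```

Emit:
apply_moves --moves '[[[0.006,0,0],0],[[0.008,0,0],0],[[0.008,0,0],0],[[0.008,0,0],0],[[0.008,0,0],0]]'

```text
time_s: 25.22
tcp_pos: [0.4556, 0.3342, 0.0651]
ee_rot: [[0.096, -0.995, 0.001], [-0.995, -0.096, 0.002], [-0.002, -0.002, -1.0]]
wrist_force: [0.0, 0.9, -0.0]
gripper_width: 0.574
gripper_force: 0.0
```

Emit:
apply_moves --moves '[[[0.008,0,0],0],[[0.008,0,0],0],[[0.008,0,0],0],[[0.008,0,0],0],[[0.004,0,0],0]]'

```text
time_s: 25.63
tcp_pos: [0.4594, 0.2987, 0.065]
ee_rot: [[0.096, -0.995, 0.002], [-0.995, -0.096, 0.002], [-0.001, -0.002, -1.0]]
wrist_force: [-0.1, 0.6, 5.5]
gripper_width: 0.576
gripper_force: 2.5
```

```bash
cat > rb.py <<'E'
from k import *
import sys
a=imaging.capture("scene");s=r.sense();print(s["time_s"],R@(np.array(s["tcp_pos"])-O),s["wrist_force"])
f=a["frame"].astype(int)
y0,y1,x0,x1=map(int,sys.argv[1:5])
for y in range(y0,y1): print(y,"".join("b" if f[y,x,0]>1.45*f[y,x,2]+8 else "0123456789"[min(9,max(0,int((f[y,x].mean()-20)/24)))] for x in range(x0,x1)))
E
python3 rb.py 275 325 248 318
```

```text
25.6833 [ 0.283 -0.001  0.065] [ 0.1   -1.439  5.464]
275 0000000000000011000111111111111012233333333332000000000000000000000000
276 0001000000000000000000011111111111121433333330000000000000000000000000
277 1000000000000000000000000011111111111112423320000000000000000000000000
278 0000000000000000000000000022111111111111112100000000000000000000000000
279 00000000000000bb000000000023332211111111111000000000000000000000000000
280 00000000000001bb000000000023333333211111111000000000000000000b00000000
281 0000000000000bbb000000000023333333334652111000000000000000000011000000
282 000000000000bbbbb0000000b023333333334777752000000000000000011023211000
283 00000000000bbbbbb00b00000023333333334777777100000000000000110023333210
284 00000000000bbbbbb00000000023333333333477777100000000000000211100123310
285 0000000000bbbbbbbb0000000023333333333477777100000000000000211111101100
286 0000000000bbbbbbbb0000000023333333333477777100000000000001111111111100
287 000000000bbbbbbbbb0000000023333333333347777220000000000001121111111100
288 00000000bbbbbbbbbb0000000012333333333334777772000000000001233321111
[... 2003 characters left out ...]
44443bb33444433bbbbbbbbbb
316 bbbbbbbbbb3455544444444444444444433333333333444444bbb2333432bbbbbbbbbb
317 bbbbbbbbbbbbb334444444444444444444443333333bbb3344bbb344444bbbbbbbbbbb
318 bbbbbbbbbbbbbbbb334444444444444444444444332bbb2233bbb444443bbbbbbbbbbb
319 bbbbbbbbbbbbbbbbbbb13344444444444444444444bbbb33332bb44444bbbbbbbbbbbb
320 bbbb00bbbbbbbbbbbbbbbb13444444444444444444bbb3333332244443bbbbbbbbbbbb
321 bbbb00000bbbbbbbbbbbbbbbb13344444444444443bbb444443323444bbbbbbbbbbbb0
322 bbb000000000bbbbbbbbbbbbbbbb1334444444444bbbb444444333332bbbbbbbbbbbb0
323 bb0000000000000bbbbbbbbbbbbbbbb1333444444bbb344444443332bbbbbbbbbbbb00
324 bb0000000000000100bbbbbbbbbbbbbbbb1234444bbb444444443332bbbbbbbbbbbb00
```

Emit:
apply_moves --moves '[[[0.008,0,0],0],[[0.008,0,0],0],[[0.008,0,0],0],[[0,0,-0.02],0],[[0,0,-0.04],0]]'

```text
time_s: 26.1
tcp_pos: [0.4577, 0.2712, 0.1192]
ee_rot: [[0.094, -0.996, -0.01], [-0.996, -0.094, -0.009], [0.008, 0.011, -1.0]]
wrist_force: [0.6, 1.1, 0.1]
gripper_width: 0.577
gripper_force: 0.0
```

Emit:
apply_moves --moves '[[[0.035,0,-0.03],0],[[0.04,0,-0.02],0],[[0.01,0,0],0],[[0,0,0],0]]'

```text
time_s: 26.43
tcp_pos: [0.4682, 0.1941, 0.1702]
ee_rot: [[0.093, -0.996, 0.0], [-0.996, -0.093, 0.001], [-0.001, -0.001, -1.0]]
wrist_force: [-1.1, -0.2, -0.9]
gripper_width: 0.573
gripper_force: 0.0
```

```bash
python3 rb.py 250 328 246 328
```

```text
26.4833 [ 0.179 -0.     0.169] [ 0.389  0.76  -0.438]
250 20000000000001000000000000000000000bbbb2333333333347777333333222222200233333333333
251 00000000000001000000000000000000000bbbb3333333333477773333333222222222333333333333
252 0000000000000000000000000000000000bbbb23333333333477733333332222222233333333333333
253 000000000000000000000000000000000bbbb133333333333347733333332222222333333333333333
254 000000000000000000000000000000000bbbb243344433333333333333332222222333333333333333
255 00000000000001000000000000000000bbbb1343444443443333333333322222222333333333333333
256 0000000000001000000000000000000bbbbb2433444434444344334333322222223333333333333333
257 1000000000000010000000010000100bbbbb3434444444444444444332222222223333333333333333
258 000000000000000000000000000000bbbbb24334444444433344444300001222233333333333333333
259 00000000000000000000000000000bbbbbb34344444444334444443100000001233333333333333333
260 00100000000000000000000000000bbbbb243444444444333444443000000000343333333333333333
261 0000000100000000000000000000bbbbbb343344444443343444432000000000243444333333333333
26
[... 5039 characters left out ...]
1111
320 bbbbbb00bbbbbbbbbbbbbbbbb3455667777888888888bbb7888876466775bbbbbbbbbbbb1111111121
321 bbbbbb00000bbbbbbbbbbbbbbbbb3455667777788886bbb888888764566bbbbbbbbbbbb11111111111
322 bbbbb000000000bbbbbbbbbbbbbbbbb345566677777bbbb888998766443bbbbbbbbbbbb21111111111
323 bbbbb000000000000bbbbbbbbbbbbbbbbb345566677bbb788898876563bbbbbbbbbbbb121111111111
324 bbbb0000000000000100bbbbbbbbbbbbbbbbb335566bbb778888876556bbbbbbbbbbbb221211111111
325 bbb00000000000010000000bbbbbbbbbbbbbbbbb334bbb67777776566bbbbbbbbbbbb1221111011111
326 bbb00000000000000000000000bbbbbbbbbbbbbbbbbbbb56667765565bbbbbbbbbbbb2221111011111
327 bb000000000000000000000000000bbbbbbbbbbbbbbbbbb355554464bbbbbbbbbbbb11221111111111
```

```bash
python3 - <<'E'
from k import *
f=cv2.imread("pics/a.png").astype(int)
for y in range(284,330,1): print(y,"".join("b" if f[y,x,0]>1.45*f[y,x,2]+8 else "0123456789"[min(9,max(0,int((f[y,x].mean()-20)/24)))] for x in range(246,318)))
a=imaging.capture("scene");c,s=np.cos(np.radians(15)),np.sin(np.radians(15))
def pr(S,n,y):return proj(a,R.T@np.array([.140+(S*c+n*s)/1e3,y,.05+(n*c-S*s)/1e3])+O).round(1)
for S,n in((153,27.3),(133,27.3),(113,27.3)): print(S,n,"L36",pr(S,n,-.036),"R36",pr(S,n,.036))
for n in (13,27.3,30,44):
    print("n",n,[(S,list(pr(S,n,-.036)),list(pr(S,n,.036))) for S in (75,95,115,135,155)])
E
```

```text
284 2212222222222bbbbbbbbb26877778778887777777877777777777777777877887788777
285 222122222222bbbbbbbbbb37767777778887777777777777777777777778777777787777
286 211122222222bbbbbbbbb367766456678787778777777777777777777777777777887777
287 11122222222bbbbbbbbb367887bbbb555677887777777777777777777787877777877777
288 2122222222bbbbbbbbb2578886bbb7777665777777777777777777777777787777877777
289 2222121222bbbbbbbbb267888bbb78877776656777777777777787777887777778777777
290 221111122bbbbbbbbbb267787bbb88888887777666667777777777778878877778877778
291 22211112bbbbbbbbbbb256776bbb88888888887777665577777777778877777788777788
292 12211112bbbbbbbbbb2545665bb678888888888887777766666777778877877788777788
293 2211112bbbbbbbbbb3465445bbb677778888888888888777766667777777877888787788
294 211122bbbbbbbbbb467776bbbbb466677777888888888888877766567777777887877888
295 111222bbbbbbbbb367887bbb566545566667777888888888888877776666677888877787
296 11112bbbbbbbbb2578886bbb877766554566677777788888888888877776bbb677778887
297 11112bbbbbbbbb2577886bb688887777654556667777778888888888887bbb466677787b
298 1122bbbbbbbbbb2567
[... 3634 characters left out ...]
 (115, [np.float64(273.0), np.float64(290.0)], [np.float64(305.1), np.float64(299.5)]), (135, [np.float64(269.3), np.float64(298.0)], [np.float64(301.7), np.float64(307.7)]), (155, [np.float64(265.5), np.float64(306.1)], [np.float64(298.2), np.float64(316.1)])]
n 44 [(75, [np.float64(279.4), np.float64(271.0)], [np.float64(311.3), np.float64(280.0)]), (95, [np.float64(275.8), np.float64(278.7)], [np.float64(308.0), np.float64(287.9)]), (115, [np.float64(272.2), np.float64(286.5)], [np.float64(304.6), np.float64(296.0)]), (135, [np.float64(268.5), np.float64(294.4)], [np.float64(301.2), np.float64(304.2)]), (155, [np.float64(264.7), np.float64(302.6)], [np.float64(297.7), np.float64(312.6)])]
```

```bash
python3 - <<'E'
from k import *
w=imaging.capture("wrist")
s=r.sense();print(s["time_s"],R@(np.array(s["tcp_pos"])-O))
for n,z in(("scoop_near_grip",.055),("scoop_end_grip",.072)):
    for x in models.place_of(w,n)[:1]:
        e,d=rayw(w,px(w,x["at"]));print(n,px(w,x["at"]).round(),x["confidence"],R@(e+d*(z-e[2])/d[2]-O))
E
```

```text
26.5833 [ 0.181 -0.     0.168]
scoop_near_grip [282. 188.] 0.67 [ 0.166 -0.001  0.055]
scoop_end_grip [278. 113.] 0.82 [ 0.101 -0.004  0.072]
```

Emit:
apply_moves --moves '[[[0.012,0,0.03],0],[[0,0,0.035],0],[[0,0,0.035],0],[[0,0,0.018],0],[[0,0,0.004],0]]'

```text
time_s: 27.1
tcp_pos: [0.4679, 0.1842, 0.045]
ee_rot: [[0.098, -0.995, -0.006], [-0.995, -0.098, -0.006], [0.005, 0.006, -1.0]]
wrist_force: [-8.6, -1.2, 21.0]
gripper_width: 0.574
gripper_force: 9.9
```

Emit:
apply_moves --moves '[[[0,0,0],0],[[0,0,0],0],[[0,0,0],0],[[0,0,0],0],[[0,0,0],0]]' --hand 0

```text
time_s: 27.52
tcp_pos: [0.4696, 0.1851, 0.0475]
ee_rot: [[0.097, -0.995, 0.0], [-0.995, -0.097, 0.0], [-0.0, -0.0, -1.0]]
wrist_force: [-0.4, -0.2, -0.5]
gripper_width: 0.282
gripper_force: 0.0
```

Emit:
apply_moves --moves '[[[0,0,0],0],[[0,0,0],0],[[0,0,0],0],[[-0.003,0,0.001],0],[[-0.004,0,0.001],0]]'

```text
time_s: 27.93
tcp_pos: [0.469, 0.1917, 0.0458]
ee_rot: [[0.096, -0.995, 0.0], [-0.995, -0.096, -0.0], [0.0, -0.0, -1.0]]
wrist_force: [-0.2, 0.1, 1.2]
gripper_width: 0.224
gripper_force: 29.9
```

Emit:
apply_moves --moves '[[[-0.005,0,0.0013],0],[[-0.005,0,0.0013],0],[[-0.005,0,0.0013],0],[[-0.005,0,0.0013],0],[[-0.004,0,0.001],0]]'

```text
time_s: 28.35
tcp_pos: [0.4666, 0.2163, 0.0391]
ee_rot: [[0.097, -0.995, -0.0], [-0.995, -0.097, -0.0], [0.0, 0.0, -1.0]]
wrist_force: [0.8, -1.3, 2.1]
gripper_width: 0.229
gripper_force: 29.9
```

Emit:
apply_moves --moves '[[[-0.003,0,0.0005],0],[[-0.003,0,0.0003],0],[[-0.003,0,0],0],[[0,0,0],0],[[0,0,0],0]]'

```text
time_s: 28.77
tcp_pos: [0.465, 0.2237, 0.038]
ee_rot: [[0.096, -0.995, -0.002], [-0.995, -0.096, -0.002], [0.002, 0.002, -1.0]]
wrist_force: [-0.2, -3.0, -0.3]
gripper_width: 0.229
gripper_force: 29.9
```

```bash
python3 rb.py 262 330 240 326; python3 - <<'E'
from k import *
look(["scoop_end_grip","scoop"])
E
```

```text
28.8167 [0.208 0.    0.038] [ 0.819 -1.988 -1.118]
262 21111111212100000000000000000000000000000000011111111111112100b00000000000000167521000
263 22111111222100000000000000000000000000000000011011111111110000000000b00000000373333300
264 22211111111210100000000000000000bbb000000000010000001111111000000000000000001533333320
265 2222211111220000000000000000000bbbbbbb110000000000000000110000000000000000102333333310
266 2222111111100000000000000000000bbbbbb2332210000000000001321000000000000001103333333310
267 222111221110000000000000000000bbbbbbb3333333200000000001331000000000000001001233333331
268 21111222222000000000000000000bbbbbbb23333333330000000003331000000000000021111101323333
269 21122222220000000000000000000bbbbbbb33333334330000000002331000000000000011111111110122
270 2222222220000000000100000000bbbbbbb233333333331000000002331000000000000011111111111101
271 222222220000000010000000000bbbbbbbb333333333331000000002333100000000000022321111111111
272 222222220000000000000000000bbbbbbb1333333333333000000002311120000000000013333333111111
273 11222210010010000000000000bbbbbbbb3333333333
[... 4600 characters left out ...]
bbbbbbb0000000000000100bbbbbbbbbbbbbbbbb33443bbbb574574433342bbbbbbbbbbbb0021111111
325 00bbbbbbb00000000000000000000bbbbbbbbbbbbbbbbb32bbb466677643334bbbbbbbbbbbb00001110111
326 00bbbbbbb00000000000000000000000bbbbbbbbbbbbbbbbbbb355566653433bbbbbbbbbbbb00011110111
327 20bbbbbb000000000000000000000000000bbbbbbbbbbbbbbbbbb344443434bbbbbbbbbbbb000001110111
328 20bbbbb10000000000000000000000000000000bbbbbbbbbbbbbbbbb244333bbbbbbbbbbbb000011110111
329 221bbbb12220100000000000000000000000000000bbbbbbbbbbbbbbbbb34bbbbbbbbbbbb0000111111111
t 28.9667 tcp st [ 0.208 -0.     0.038] [ 0.076 -4.086 -1.319]
scoop_end_grip st [0.14  0.    0.063] err 0.0003 wb
scoop st [ 0.059 -0.146 -0.095] err 0.3292 wab
```

Emit:
apply_moves --moves '[[[-0.0025,0,0],0],[[-0.0025,0,0],0],[[-0.0025,0,0],0],[[-0.0025,0,0],0],[[0,0,0],0]]'

```text
time_s: 29.68
tcp_pos: [0.4636, 0.2254, 0.0393]
ee_rot: [[0.095, -0.995, -0.007], [-0.995, -0.095, -0.016], [0.015, 0.009, -1.0]]
wrist_force: [9.3, -33.2, 12.2]
gripper_width: 0.22
gripper_force: 30.0
```

```bash
python3 rb.py 278 326 244 316; python3 - <<'E'
from k import *
look(["scoop_end_grip"])
E
```

```text
29.7333 [0.21  0.001 0.039] [ 10.121 -32.829  13.664]
278 0000000000000000001bbbbbbbb133334333333333330000000000000000000023333333
279 000000000000100001bbbbbbbbb233333333333333330000000000000000000023333333
280 00000000000000000bbbbbbbbb1333333333333343330000000000000000000023333334
281 00000000000000000bbbbbbbbb2333333333333333430000000000000000000023333333
282 0000000000000000bbbbbbbbbb3333333333333333330b00000000000000000023333333
283 000000001012220bbbbbbbbbb23333333333433333330000000000000000000133333343
284 100000000000000bbbbbbbbbb33333333333333333443200000000000000000333433333
285 22200000000000bbbbbbbbbb233333433333333433333344220000000000001333333333
286 2210000122000bbbbbbbbbbb343333334443333333333333344420000000002333333333
287 2221112222222bbbbbbbbbb2333333333333443333333333333334300000013333334333
288 111112222222bbbbbbbbbbb3333333333333333444333333333333300100033333333333
289 122222112222bbbbbbbbbb23333333333333333333333333333333301331233333333333
290 22221111122bbbbbbbbbb253333333333333333333333333333333322333333333333333
291 2211111112bbbbbbbbbbb34333333333333333333
[... 2064 characters left out ...]
66677777788874444443bbb33322bb3444443bbbbbbbbb
319 bbbbbbbbbbbbbbbbbbbbbbbb3445566667777774444443bbb3333332344444bbbbbbbbbb
320 bbbbbbbb00bbbbbbbbbbbbbbbbb344556667777444444bbb34444333344443bbbbbbbbbb
321 bbbbbbbb00000bbbbbbbbbbbbbbbbb344556666644443bbb4444443333343bbbbbbbbbbb
322 bbbbbbb000000000bbbbbbbbbbbbbbbbb344556644443bbb4444444332222bbbbbbbbbbb
323 bbbbbb0000000000000bbbbbbbbbbbbbbbbb344444443bb3444544433333bbbbbbbbbbbb
324 bbbbbb0000000000000000bbbbbbbbbbbbbbbbb32343bbb3444444433332bbbbbbbbbbbb
325 bbbbb00000000000000000000bbbbbbbbbbbbbbbbb22bbb344444443334bbbbbbbbbbbb0
t 29.8833 tcp st [0.21  0.001 0.039] [  8.374 -32.865  11.94 ]
scoop_end_grip st [0.141 0.002 0.071] err 0.0001 wb
```

The lip is against the wall at 33 N and won't climb. By the numbers, three rods lie on the scoop floor about 13 mm off the back wall, two sit on top, and two rest on the end wall. I'll ease off, let go, and rake the highest rod back over the pile into the gap at the back wall.

Emit:
apply_moves --moves '[[[0.003,0,0],0],[[0.003,0,0],0],[[0.003,0,0],0],[[0,0,0],0]]'

```text
time_s: 30.37
tcp_pos: [0.466, 0.2249, 0.0387]
ee_rot: [[0.095, -0.995, 0.0], [-0.995, -0.095, -0.0], [0.0, -0.0, -1.0]]
wrist_force: [2.8, -7.4, 0.2]
gripper_width: 0.226
gripper_force: 30.0
```

Emit:
apply_moves --moves '[[[0,0,0],0],[[0,0,0],0],[[0,0,-0.015],0],[[0,0,-0.035],0],[[0,0,-0.04],0]]' --hand 0.05

```text
time_s: 30.78
tcp_pos: [0.4652, 0.2264, 0.1282]
ee_rot: [[0.097, -0.995, -0.002], [-0.995, -0.097, -0.001], [0.001, 0.002, -1.0]]
wrist_force: [0.6, 1.5, -0.5]
gripper_width: 0.513
gripper_force: 0.0
```

Emit:
apply_moves --moves '[[[-0.04,0,0],0],[[-0.04,0,0],0],[[-0.04,0,0],0],[[-0.038,0,0],0],[[0,0,0.035],0]]'

```text
time_s: 31.2
tcp_pos: [0.4547, 0.3959, 0.101]
ee_rot: [[0.105, -0.994, 0.016], [-0.994, -0.105, 0.019], [-0.017, -0.018, -1.0]]
wrist_force: [1.0, 0.7, 0.4]
gripper_width: 0.575
gripper_force: 0.0
```

Emit:
apply_moves --moves '[[[0,0,0.025],0],[[0,0,0.005],0],[[0,0,0],0]]'

```text
time_s: 31.45
tcp_pos: [0.4497, 0.3832, 0.062]
ee_rot: [[0.097, -0.995, -0.001], [-0.995, -0.097, -0.002], [0.002, 0.002, -1.0]]
wrist_force: [0.2, -0.4, 0.4]
gripper_width: 0.575
gripper_force: 0.0
```

Emit:
apply_moves --moves '[[[0.009,0,0.003],0],[[0.011,0,0],0],[[0.011,0,0],0],[[0.011,0,0],0],[[0.011,0,0],0]]'

```text
time_s: 31.87
tcp_pos: [0.4567, 0.3297, 0.0627]
ee_rot: [[0.096, -0.995, 0.003], [-0.995, -0.096, 0.004], [-0.003, -0.003, -1.0]]
wrist_force: [-0.6, 0.6, 1.2]
gripper_width: 0.573
gripper_force: 0.6
```

Emit:
apply_moves --moves '[[[0.01,0,0],0],[[0.01,0,0],0],[[0.01,0,0],0],[[0.008,0,0],0],[[0,0,0],0]]'

```text
time_s: 32.28
tcp_pos: [0.4589, 0.2901, 0.0602]
ee_rot: [[0.094, -0.996, -0.001], [-0.996, -0.094, -0.001], [0.001, 0.001, -1.0]]
wrist_force: [-1.1, 0.4, -0.6]
gripper_width: 0.574
gripper_force: 0.0
```

```bash
python3 rb.py 278 326 244 316
```

```text
32.3333 [ 0.276 -0.001  0.06 ] [0.51  0.532 0.434]
278 0000000000000000000bbb00000000001333211111111111100000000000000000000000
279 000010000000100000bbbb00000000002333333221111111100000000000000000000000
280 100000000000000000bbbbb0000000002333343333341211100000000000000000002100
281 00000000000000000bbbbbb0000000002333333333334422000000000000000001102321
282 0000000000000000bbbbbbb0000000001333333333333344300000000000000011013333
283 0000000010000000bbbbbbbb000000001433333333333333300000000000000021111122
284 000000000000000bbbbbbbbb000000001333443333333333300000000000000121111111
285 00000000000000bbbbbbbbbb000000001333333443333333300000000000000111111111
286 00000000000000bbbbbbbbb1000000001333333333333333310000000000000111111111
287 0000000000000bbbbbbbb133100000001333333333333333333200000000000123323111
288 000000000000bbbbbbbb1333100000000223333333333333333300000000000023333332
289 000000000000bbbbbbbb1334300b00000333222333333333333300000000100133343333
290 00000000000bbbbbbbbb2344300000001333333222333333333300000b00222233333333
291 00000000000bbbbbbbbb234420000000244433333322
[... 1946 characters left out ...]
bbbbbbb
317 bbbbbbbbbbbbbbbbb445444444444444444444333333322332bbb4444444344bbbbbbbbb
318 bbbbbbbbbbbbbbbbbbbb3344444444444444444444333332bbbbb3444443443bbbbbbbbb
319 bbbbbbbbbbbbbbbbbbbbbbbb34444444444444444444333bbbb22233333344bbbbbbbbbb
320 bbbbbbbb00bbbbbbbbbbbbbbbb134444444444444444443bbb333321b34443bbbbbbbbbb
321 bbbbbbbb00000bbbbbbbbbbbbbbbb13444444444444444bbbb33333322333bbbbbbbbbbb
322 bbbbbbb000000001bbbbbbbbbbbbbbbb13444444444444bbb344444333332bbbbbbbbbbb
323 bbbbbb0000000000000bbbbbbbbbbbbbbbb13444444443bbb44444433333bbbbbbbbbbbb
324 bbbbbb0000000000000000bbbbbbbbbbbbbbbb13344443bbb44444443332bbbbbbbbbbbb
325 bbbbb00000000000000000000bbbbbbbbbbbbbbbb2333bbb34445444334bbbbbbbbbbbb0
```

Emit:
apply_moves --moves '[[[0.004,0,0],0],[[0,0,-0.03],0],[[0,0,-0.04],0],[[0.03,0,-0.03],0],[[0.03,0,0],0]]'

```text
time_s: 32.75
tcp_pos: [0.469, 0.2324, 0.1666]
ee_rot: [[0.101, -0.995, 0.012], [-0.995, -0.101, 0.008], [-0.007, -0.012, -1.0]]
wrist_force: [0.9, -0.0, -0.2]
gripper_width: 0.574
gripper_force: 0.0
```

```bash
python3 rb.py 270 326 244 322; python3 - <<'E'
from k import *
w=imaging.capture("wrist")
s=r.sense();print(s["time_s"],R@(np.array(s["tcp_pos"])-O))
for n,z in(("scoop_near_grip",.045),("scoop_end_grip",.063)):
    for x in models.place_of(w,n)[:1]:
        e,d=rayw(w,px(w,x["at"]));print(n,px(w,x["at"]).round(),x["confidence"],R@(e+d*(z-e[2])/d[2]-O))
E
```

```text
32.8 [ 0.211 -0.001  0.163] [-1.849 -2.455 -1.274]
270 100010000000000010000000bbbbbbb23333334443334334344320000122223434444434433444
271 221000000000000000000000bbbbbbb34334444344333344344300000000123333444433334333
272 12221000000000000000000bbbbbbb234333333344333343343200000000033343443433334434
273 0100000110000000000000bbbbbbbb333333444434334433343000000000034443444343334343
274 1000000111000000000000bbbbbbb2433344444444434433432000000000024344434343444344
275 220001000000000000000bbbbbbbb3444344344444344433430000000000033443433443443343
276 22000001100000000000bbbbbbbb14333434343443344434430000000000143344343343443343
277 22221000000000000000bbbbbbbb24333444343434444333310000000000134344444333433434
278 2222000000000000001bbbbbbbb1444443434344333433443000b0000000333343334443443333
279 222222112000100001bbbbbbbbb233344433444344444343200000000001443444333334433334
280 22222212222200000bbbbbbbbb1334344433443333333333000000000003333433344343344334
281 22222112212000001bbbbbbbbb2343344334433343444332000000000013344433343444434334
282 2222222222220000bbbbbbbbbb33444333344434333333444
[... 3038 characters left out ...]
bbbbbbbb46667777888888888888887bbbb64434444477bbbbbbbbbbbb1122
320 bbbbbbbb00bbbbbbbbbbbbbbbbb46667777788888888886bbb777763b34665bbbbbbbbbbbb1111
321 bbbbbbbb00000bbbbbbbbbbbbbbbbb4666777788888888bbbb88887632445bbbbbbbbbbbb11111
322 bbbbbbb000000000bbbbbbbbbbbbbbbbb4666777778888bbb788888763542bbbbbbbbbbbb21111
323 bbbbbbb000000000000bbbbbbbbbbbbbbbbb4566777776bbb88899886676bbbbbbbbbbbb111111
324 bbbbbb0000000000000000bbbbbbbbbbbbbbbbb4466675bbb88888886685bbbbbbbbbbbb112111
325 bbbbb00000000000000000000bbbbbbbbbbbbbbbbb445bbb57788887688bbbbbbbbbbbb1221111
32.85 [ 0.212 -0.001  0.162]
scoop_near_grip [283. 187.] 0.98 [ 0.197 -0.001  0.045]
scoop_end_grip [277. 116.] 0.81 [ 0.134 -0.006  0.063]
```

The rake worked. Three rods now lie near the pocket places and one sits squarely on top, at about scoop x = -6. I'll regrip, push the last few mm, then draw the scoop slowly up the slope without lifting it.

Emit:
apply_moves --moves '[[[0.013,0,0.03],0],[[0,0,0.036],0],[[0,0,0.035],0],[[0,0,0.018],0],[[0,0,0.004],0]]'

```text
time_s: 33.37
tcp_pos: [0.4655, 0.216, 0.0362]
ee_rot: [[0.1, -0.995, -0.004], [-0.995, -0.099, -0.006], [0.005, 0.005, -1.0]]
wrist_force: [-11.2, -2.5, 34.4]
gripper_width: 0.575
gripper_force: 16.5
```

Emit:
apply_moves --moves '[[[0,0,0],0],[[0,0,0],0],[[0,0,0],0],[[0,0,0],0],[[0,0,0],0]]' --hand 0

```text
time_s: 33.78
tcp_pos: [0.4668, 0.2168, 0.0368]
ee_rot: [[0.097, -0.995, 0.0], [-0.995, -0.097, 0.0], [-0.0, -0.0, -1.0]]
wrist_force: [-1.0, 1.1, 2.4]
gripper_width: 0.285
gripper_force: 1.2
```

Emit:
apply_moves --moves '[[[0,0,0],0],[[0,0,0],0],[[-0.003,0,0.0007],0],[[-0.003,0,0.0007],0],[[-0.001,0,0.0003],0]]'

```text
time_s: 34.2
tcp_pos: [0.4657, 0.223, 0.0352]
ee_rot: [[0.096, -0.995, -0.001], [-0.995, -0.096, -0.001], [0.001, 0.001, -1.0]]
wrist_force: [-0.3, -1.7, 3.2]
gripper_width: 0.225
gripper_force: 31.0
```

```bash
python3 rb.py 280 322 250 316
```

```text
34.25 [ 0.207 -0.001  0.035] [-0.546 -1.652  3.598]
280 00000000000bbbbbbbbb1333333334333333330000000000000000000133333333
281 00000000101bbbbbbbbb2333333333333333330000000000000000000133333333
282 0000002221bbbbbbbbbb3333333333333333330000b00000000000000133333333
283 0010000021bbbbbbbbb23333333333333334330000000000000000000133333333
284 001110000bbbbbbbbbb33333343333333333344321000000000000000233333433
285 01222200bbbbbbbbbb133334443334333333333344421000000000001333333333
286 12222222bbbbbbbbbb343333333443333333333333334422000000002333333333
287 2222222bbbbbbbbb367763bb223333443333333333333333100000023333333333
288 222222bbbbbbbbb2677873bbb22233333344333333333333200000033333333333
289 121222bbbbbbbbb467888bbb333332233333333333333333302210233333333333
290 11222bbbbbbbbb1577886bbb433333332223333333333333323333333333343333
291 1112bbbbbbbbbb256787bbb3444443333332223333333333333333333333333333
292 1112bbbbbbbbbbb46777bbb4444444444333333223333333333333333333333333
293 221bbbbbbbbbbb355665bbb4444444444443333333222333333433333333333333
294 222bbbbbbbbbb2533554bb4444444444444444443333322233
[... 1233 characters left out ...]
6bbb888888888777766433434444444444444443bbb444433334543bbbbbb
313 24666bbb678888888888887777654333444444444444bbb344444333333bbbbbbb
314 bb455bbb677778888888888877776322333444444444bbb444444433332bbbbbbb
315 bbbbbbbb667777788888888888877733322333444443bbb44454443343bbbbbbbb
316 bbbbbbbb455666777788888888888743333322333343bbb44444443343bbbbbbbb
317 bbbbbbbbbbb445666777778888888884433333322222bb34444443344bbbbbbbbb
318 bbbbbbbbbbbbbb4466667777788888854444333332bbbb23444443443bbbbbbbbb
319 bbbbbbbbbbbbbbbbbb45666777778874444444433bbb222233333344bbbbbbbbbb
320 bb00bbbbbbbbbbbbbbbbb45666777777444444443bb233333bb44443bbbbbbbbbb
321 bb00000bbbbbbbbbbbbbbbbb4566676444444444bbb344333322333bbbbbbbbbbb
```

Emit:
apply_moves --moves '[[[0.001,0,-0.0003],0],[[0.002,0,-0.0006],0],[[0.003,0,-0.0008],0],[[0.004,0,-0.0011],0],[[0.0045,0,-0.0012],0]]'

```text
time_s: 34.67
tcp_pos: [0.4672, 0.2084, 0.0392]
ee_rot: [[0.096, -0.995, -0.0], [-0.995, -0.096, 0.0], [-0.0, 0.0, -1.0]]
wrist_force: [-0.9, 0.3, -0.0]
gripper_width: 0.228
gripper_force: 30.6
```

Emit:
apply_moves --moves '[[[0.005,0,-0.0013],0],[[0.005,0,-0.0013],0],[[0.005,0,-0.0013],0],[[0.005,0,-0.0014],0],[[0.005,0,-0.0014],0]]'

```text
time_s: 35.08
tcp_pos: [0.4696, 0.1831, 0.046]
ee_rot: [[0.096, -0.995, -0.0], [-0.995, -0.096, -0.0], [0.0, 0.0, -1.0]]
wrist_force: [-0.2, 1.0, -0.5]
gripper_width: 0.227
gripper_force: 30.3
```

```bash
python3 rb.py 255 320 250 322
```

```text
35.1333 [ 0.167 -0.     0.046] [-0.922 -0.638 -0.232]
255 1111111100000000000000000000bbbbb333333333300000000133310000000000001111
256 111222100000000000000000000bbbbb2333333434310000000033322100000000000233
257 111221100010000000000000000bbbb13333433334310000000021011100000000000233
258 11111100000000000000000000bbbbb13333333333330000000020000000000000111333
259 1221100000000000000000000bbbbbb33333333333330000000010000000000002333333
260 2111100000000000000000000bbbbb233333333343331000000000000000000013333333
261 111100000000000000000000bbbbbb333333433333331000000000000000000013333333
262 11100000000000000000000bbbbbb2333333333333333000000000000000000023333333
263 21000000000000000100000bbbbbb33333333343333330000b000000000000b023334333
264 2100000000000000000000bbbbbb23333333334433333000000000000000000023333333
265 200000000000000000000bbbbbbb33333333333333343000000000000000000023333334
266 00000000000000000000bbbbbbb233333343343333343000000000000000000033333333
267 00000000000000000000bbbbbbb333333333333333333000000000000000000033433333
268 0001000000000000000bbbbbbb233333333343333
[... 3258 characters left out ...]
bbbbbbb
311 2667886bbb88888777765556777777444444444433333333334444444433bbbbbbbbbbbb
312 b467776bbb888888887777655567777444444444444433332bb134444433bbbbbbbbbbb1
313 b25677bbb788888888888777765556644444444444444433bbb23233443bbbbbbbbbbbb1
314 bb3566bbb777888888888888777766544444444444444443bbb33333333bbbbbbbbbbbb1
315 bbbbb4bbb777777888888888888877766544444444444443bbb4444433bbbbbbbbbbbb11
316 bbbbbbbbb56667777788888888888877776654444444444bbb48888874bbbbbbbbbbbb11
317 bbbbbbbbbbb446667777888888888888887777655564577bbb8888887bbbbbbbbbbbb111
318 bbbbbbbbbbbbbb4466677777888888888888877776bb565bbb7888885bbbbbbbbbbbb122
319 bbbbbbbbbbbbbbbbbb466677777888888888888876bbb45bb4777887bbbbbbbbbbbb1122
```

Measured rod spacing matches a loaded scoop: the front two places are filled and one rod rides on top at the back, over the rear place. I'll continue slowly up to the deck edge and lever the scoop level there.

Emit:
apply_moves --moves '[[[0.005,0,-0.0014],0],[[0.006,0,-0.0016],0],[[0.006,0,-0.0016],0],[[0.006,0,-0.0016],0],[[0.006,0,-0.0016],0]]'

```text
time_s: 35.55
tcp_pos: [0.4723, 0.1541, 0.0538]
ee_rot: [[0.096, -0.995, -0.001], [-0.995, -0.096, -0.0], [0.0, 0.001, -1.0]]
wrist_force: [0.6, 0.5, -1.0]
gripper_width: 0.228
gripper_force: 29.9
```

Emit:
apply_moves --moves '[[[0.006,0,-0.0016],0],[[0.006,0,-0.0016],0],[[0.006,0,-0.0016],0],[[0.005,0,-0.0013],0],[[0.004,0,-0.001],0]]'

```text
time_s: 35.97
tcp_pos: [0.4751, 0.1274, 0.061]
ee_rot: [[0.096, -0.995, -0.0], [-0.995, -0.096, -0.0], [0.0, 0.0, -1.0]]
wrist_force: [-0.1, 0.8, -1.3]
gripper_width: 0.228
gripper_force: 29.9
```

Emit:
apply_moves --moves '[[[0.003,0,0],0],[[0.001,0,0.002],0],[[0,0,0.002],0],[[0,0,0.002],0],[[0,0,0.002],0]]'

```text
time_s: 36.38
tcp_pos: [0.4775, 0.1246, 0.0549]
ee_rot: [[0.098, -0.995, 0.004], [-0.995, -0.098, 0.001], [-0.001, -0.004, -1.0]]
wrist_force: [-1.0, -3.0, 11.3]
gripper_width: 0.225
gripper_force: 30.0
```

```bash
python3 rb.py 235 300 258 328;python3 - <<'E'
from k import *
look(["scoop_end_grip"])
E
```

```text
36.4333 [ 0.108 -0.003  0.055] [ 0.259 -2.543  9.753]
235 1111122122001000011000100000000000012233333300000000233310000000000001
236 1111221222100000000001000000000001112333333300000000233332000000000001
237 1111111221100000000000000000000010123333333310000000233322000000000002
238 1111111211000000000100000000000101223333333310000000232322000000012212
239 1111111210000000000000000011101001233333333320000000110000000000013333
240 1111111200000000000000000000000012333333333330000000100000000000023333
241 1111111100000000000000000000000122333333333330000000000000000000133333
242 1111111000000000000000000000000123333333333331000000000000000000133333
243 1111110000000000000000000000001233333333333321000000000000000000133333
244 1111100000000011000000000000012233333333333344211000000000000000133333
245 111110000000010000000000000001233333333333333334442000000000b000233333
246 1111100000000000000000000000122333333333333333333334442000000000233333
247 1111000000000100000000000001223333233333333333333333334440000000233333
248 2210000000000000000000000233333bb2333323333333333333333330000b00233
[... 3247 characters left out ...]
877888734333333333333333343333333333333333334587bbbbbbbb
293 bbbbbb48887888778888744333333333333333333433333333333333348874bbbbbbbb
294 bbbbb26888888878888877443333333333333333343333433344434478887bbbbbbbbb
295 bbbbb4888788888888888887333333333333333333333343333444878887bbbbbbbbbb
296 bbbb26888788877888888887444343333333343333333343444488878887bbbbbbbbbb
297 bbbb4888778887888888887887777474443433333344444478888877887bbbbbbbbbbb
298 bbb26888888877888888888877777777774744444487888888887878885bbbbbbbbbbb
299 bbb3888888878888888888787777777887778778788888888888877887bbbbbbbbbbbb
t 36.5833 tcp st [ 0.108 -0.003  0.055] [ 0.562 -1.349  6.843]
scoop_end_grip st [ 0.043 -0.003  0.065] err 0.0068 wab
```

Emit:
apply_moves --moves '[[[0,0,0.002],0],[[0,0,0.001],0],[[0,0,0],0],[[0,0,-0.003],0],[[0,0,-0.005],0]]'

```text
time_s: 37.15
tcp_pos: [0.4748, 0.1236, 0.0575]
ee_rot: [[0.096, -0.995, -0.002], [-0.995, -0.096, -0.001], [0.001, 0.002, -1.0]]
wrist_force: [0.3, 0.6, -3.0]
gripper_width: 0.227
gripper_force: 30.0
```

Emit:
apply_moves --moves '[[[0,0,-0.007],0],[[0,0,-0.008],0],[[0,0,-0.008],0],[[0,0,-0.005],0],[[0,0,-0.002],0]]'

```text
time_s: 37.57
tcp_pos: [0.476, 0.1245, 0.0891]
ee_rot: [[0.097, -0.995, 0.002], [-0.995, -0.097, 0.001], [-0.001, -0.002, -1.0]]
wrist_force: [0.4, 0.3, -2.3]
gripper_width: 0.228
gripper_force: 30.0
```

Emit:
apply_moves --moves '[[[0,0,0],0],[[0,0,0],0]]'

```text
time_s: 37.73
tcp_pos: [0.4753, 0.1241, 0.0879]
ee_rot: [[0.096, -0.995, -0.0], [-0.995, -0.096, 0.0], [-0.0, 0.0, -1.0]]
wrist_force: [0.0, 0.8, -1.5]
gripper_width: 0.229
gripper_force: 30.0
```

```bash
cat > fitp.py <<'E'
from k import *
def run(off=.0074,gx=0.):
    a=imaging.capture("scene");f=a["frame"].astype(int);s=r.sense();t=R@(np.array(s["tcp_pos"])-O);print(s["time_s"],t,s["wrist_force"])
    for deg in (0,5,10,15):
        q=np.radians(deg);c,sn=np.cos(q),np.sin(q);pv=np.array([t[0]+gx,t[1],t[2]+off])
        def P(x,y,z):
            X=x+63;Z=z-10
            return proj(a,R.T@(pv+np.array([X*c+Z*sn,y,Z*c-X*sn])/1e3)+O).round(1)
        print(deg,"org z",(pv[2]+(-10*c-63*sn)/1e3).round(4),[(x,z,list(map(float,P(x,-37,z))),list(map(float,P(x,37,z)))) for x,z in((-20,13),(1,13),(22,13),(-9.5,30),(11.5,30))],"lipL",P(43,-45,0))
    return a,f
if __name__=="__main__":
    a,f=run()
    for y in range(222,285): print(y,"".join("b" if f[y,x,0]>1.45*f[y,x,2]+8 else "0123456789"[min(9,max(0,int((f[y,x].mean()-20)/24)))] for x in range(265,335)))
E
python3 fitp.py
```

```text
37.7833 [ 0.108 -0.001  0.088] [-0.344  0.421 -2.233]
0 org z 0.085 [(-20, 13, [291.6, 241.5], [323.4, 249.9]), (1, 13, [288.0, 247.2], [320.2, 255.8]), (22, 13, [284.3, 253.1], [316.9, 261.9]), (-9.5, 30, [289.9, 238.3], [322.2, 246.7]), (11.5, 30, [286.2, 244.1], [318.9, 252.7])] lipL [277.1 262.8]
5 org z 0.0796 [(-20, 13, [291.6, 242.9], [323.4, 251.2]), (1, 13, [288.0, 249.2], [320.1, 257.8]), (22, 13, [284.3, 255.7], [316.8, 264.5]), (-9.5, 30, [289.6, 240.4], [321.8, 248.8]), (11.5, 30, [285.9, 246.8], [318.5, 255.5])] lipL [277.3 265.6]
10 org z 0.0742 [(-20, 13, [291.6, 244.1], [323.3, 252.5]), (1, 13, [288.1, 251.0], [320.1, 259.6]), (22, 13, [284.4, 258.1], [316.8, 266.9]), (-9.5, 30, [289.4, 242.5], [321.6, 250.9]), (11.5, 30, [285.8, 249.5], [318.3, 258.1])] lipL [277.7 268.2]
15 org z 0.0691 [(-20, 13, [291.7, 245.3], [323.3, 253.6]), (1, 13, [288.2, 252.7], [320.1, 261.3]), (22, 13, [284.7, 260.3], [316.9, 269.1]), (-9.5, 30, [289.2, 244.4], [321.4, 252.9]), (11.5, 30, [285.7, 251.9], [318.1, 260.6])] lipL [278.3 270.4]
222 111211100001010010000001112121111222210000000
[... 3975 characters left out ...]
3333333334778887873bbbbbb
276 bbbbbbb37877333333334334333333343333333333434433333343347888887bbbbbbb
277 bbbbbbb58877343333333333334333333333333333333333333433347888875bbbbbbb
278 bbbbbb38877434343333333433333333333333333333433333344334787887bbbbbbbb
279 bbbbbb58777733343443433333333333333333333334333333343334888875bbbbbbbb
280 bbbbb38877874344333334333333333333333333333333333343333488887bbbbbbbbb
281 bbbbb48788743333433333333333333333333333333333333434447888874bbbbbbbbb
282 bbbb26877787433433344333333333333333333334333333344787788887bbbbbbbbbb
283 bbbb48877887333433433334433333333333333333333333443477888874bbbbbbbbbb
284 bbb26887788734333333333333333333333333334333333344347788887bbbbbbbbbbb
```

Fit of the bands: pitch about 3°, scoop at z≈0.08, two rods on top and the floor behind them filled. Now I'll lower it, thread the handle through the notch and set it down.

Emit:
apply_moves --moves '[[[0,0,0.004],0],[[0,0,0.007],0],[[0,0,0.008],0],[[0,0,0.006],0],[[0.002,0,0.003],0]]'

```text
time_s: 38.2
tcp_pos: [0.4749, 0.1218, 0.0582]
ee_rot: [[0.096, -0.995, -0.002], [-0.995, -0.096, -0.001], [0.001, 0.003, -1.0]]
wrist_force: [-0.2, 0.0, -1.5]
gripper_width: 0.228
gripper_force: 30.0
```

Emit:
apply_moves --moves '[[[0.004,0,0],0],[[0.006,0,0],0],[[0.007,0,0],0],[[0.008,0,0],0],[[0.008,0,0],0]]'

```text
time_s: 38.62
tcp_pos: [0.4791, 0.0884, 0.0602]
ee_rot: [[0.096, -0.995, 0.001], [-0.995, -0.096, 0.0], [-0.0, -0.001, -1.0]]
wrist_force: [0.0, 0.8, -2.0]
gripper_width: 0.225
gripper_force: 30.0
```

Emit:
apply_moves --moves '[[[0.008,0,0],0],[[0.008,0,0],0],[[0.008,0,0],0],[[0.006,0,0],0],[[0.004,0,0],0]]'

```text
time_s: 39.03
tcp_pos: [0.4821, 0.0545, 0.0599]
ee_rot: [[0.095, -0.995, -0.0], [-0.995, -0.095, -0.0], [0.0, 0.0, -1.0]]
wrist_force: [0.2, 0.2, -1.8]
gripper_width: 0.226
gripper_force: 30.0
```

```bash
python3 - <<'E'
from fitp import *
a,f=run()
for y in range(222,262): print(y,"".join("b" if f[y,x,0]>1.45*f[y,x,2]+8 else "0123456789"[min(9,max(0,int((f[y,x].mean()-20)/24)))] for x in range(280,345)))
E
```

```text
39.0833 [ 0.038 -0.001  0.06 ] [-0.154 -0.05  -2.425]
0 org z 0.0572 [(-20, 13, [302.6, 233.1], [332.8, 240.8]), (1, 13, [299.3, 238.3], [329.9, 246.2]), (22, 13, [296.0, 243.7], [326.9, 251.8]), (-9.5, 30, [301.1, 229.9], [331.7, 237.6]), (11.5, 30, [297.8, 235.2], [328.8, 243.1])] lipL [289.2 252.8]
5 org z 0.0518 [(-20, 13, [302.5, 234.4], [332.7, 242.1]), (1, 13, [299.3, 240.2], [329.8, 248.1]), (22, 13, [296.0, 246.2], [326.8, 254.3]), (-9.5, 30, [300.8, 231.9], [331.4, 239.7]), (11.5, 30, [297.5, 237.8], [328.4, 245.8])] lipL [289.4 255.6]
10 org z 0.0464 [(-20, 13, [302.5, 235.6], [332.6, 243.3]), (1, 13, [299.3, 242.0], [329.7, 249.9]), (22, 13, [296.0, 248.5], [326.7, 256.7]), (-9.5, 30, [300.6, 233.9], [331.2, 241.6]), (11.5, 30, [297.3, 240.3], [328.2, 248.3])] lipL [289.8 258. ]
15 org z 0.0413 [(-20, 13, [302.6, 236.7], [332.6, 244.4]), (1, 13, [299.4, 243.6], [329.7, 251.5]), (22, 13, [296.2, 250.6], [326.8, 258.7]), (-9.5, 30, [300.5, 235.7], [331.0, 243.5]), (11.5, 30, [297.2, 242.7], [328.0, 250.7])] lipL [290.2 260.2]
222 01100011111011000011222233333333331000000000
[... 2051 characters left out ...]

252 bbbb233333444433444444444433333333344444467777bbb7889987677775443
253 bbb1333333333443443444334344444333333344556666bbb7888887677764442
254 bbb2333433333333343444343444443444333333344555bbb6778776677754422
255 bb13333433333333333343344443444444344445633343bbb5667665677644322
256 bb233334333343333333333334344444443444458887432b24455556777544222
257 bb333343433343334434433333333443444444488888887553334357776443222
258 b2333334434333334434433333333333433344488888888884333347775442222
259 b3333333433433334344433333333333333444488888888873333477764432222
260 23333333433333333333333333333333333333488888888864333345754422222
261 33333443344333343334333433333333343433334678888757477422544422222
```

Emit:
apply_moves --moves '[[[0,0,0.002],0],[[0,0,0.002],0],[[0,0,0.002],0],[[0,0,0.0015],0],[[0,0,0],0]]'

```text
time_s: 39.5
tcp_pos: [0.4821, 0.0557, 0.052]
ee_rot: [[0.097, -0.995, -0.0], [-0.995, -0.097, -0.0], [0.0, 0.0, -1.0]]
wrist_force: [0.0, -1.0, -1.2]
gripper_width: 0.228
gripper_force: 30.0
```

```bash
python3 - <<'E'
from k import *
s=r.sense();print(s["time_s"],R@(np.array(s["tcp_pos"])-O),s["wrist_force"],s["moment"])
E
```

```text
39.5 [ 0.039 -0.001  0.052] [ 0.041 -0.962 -1.211] [-0.012  0.089  0.013]
```

Emit:
apply_moves --moves '[[[0,0,0],0],[[0,0,0],0],[[0,0,0],0],[[0,0,0],0],[[0,0,0],0]]' --hand 0.05

```text
time_s: 39.92
tcp_pos: [0.4823, 0.0555, 0.0526]
ee_rot: [[0.096, -0.995, 0.0], [-0.995, -0.096, 0.0], [-0.0, -0.0, -1.0]]
wrist_force: [-0.5, 0.2, -0.2]
gripper_width: 0.513
gripper_force: 0.0
```

Emit:
apply_moves --moves '[[[0,0,0],0],[[0,0,-0.02],0],[[0,0,-0.035],0],[[0,0,-0.035],0],[[0.02,0,-0.01],0]]'

```text
time_s: 40.33
tcp_pos: [0.4875, 0.0376, 0.1578]
ee_rot: [[0.101, -0.995, 0.01], [-0.995, -0.101, 0.003], [-0.002, -0.011, -1.0]]
wrist_force: [-0.7, 0.3, 0.4]
gripper_width: 0.576
gripper_force: 0.0
```

Emit:
apply_moves --moves '[[[0.03,0,0],0],[[0.023,0,0],0],[[0,0,0],0],[[0,0,0],0]]'

```text
time_s: 40.67
tcp_pos: [0.489, -0.0182, 0.1524]
ee_rot: [[0.094, -0.996, 0.0], [-0.996, -0.094, 0.0], [-0.0, -0.0, -1.0]]
wrist_force: [-0.1, 0.3, -0.4]
gripper_width: 0.577
gripper_force: 0.0
```

```bash
python3 - <<'E'
from k import *
a=imaging.capture("scene");w=imaging.capture("wrist");f=a["frame"].astype(int);s=r.sense();print(s["time_s"],R@(np.array(s["tcp_pos"])-O))
for n,z in(("scoop_end_grip",.06),("scoop_end",.059),("gate",.05)):
    for x in models.place_of(w,n)[:1]:
        e,d=rayw(w,px(w,x["at"]));print(n,px(w,x["at"]).round(),x["confidence"],R@(e+d*(z-e[2])/d[2]-O))
for ox in(.098,.102,.106): print(ox,[(x,z,proj(a,R.T@np.array([ox+x/1e3,-.038,.05+z/1e3])+O).round(1),proj(a,R.T@np.array([ox+x/1e3,.036,.05+z/1e3])+O).round(1)) for x,z in((-20,13),(1,13),(22,13),(-9.5,30),(11.5,30))])
for y in range(222,262): print(y,"".join("b" if f[y,x,0]>1.45*f[y,x,2]+8 else "0123456789"[min(9,max(0,int((f[y,x].mean()-20)/24)))] for x in range(284,345)))
E
```

```text
40.7667 [-0.034 -0.001  0.152]
scoop_end_grip [283. 216.] 0.93 [-0.029 -0.001  0.06 ]
scoop_end [283. 190.] 0.96 [-0.052 -0.001  0.059]
gate [285. 243.] 0.95 [-0.001  0.001  0.05 ]
0.098 [(-20, 13, array([302.8, 234.8]), array([332.9, 242.4])), (1, 13, array([299.6, 240. ]), array([330. , 247.9])), (22, 13, array([296.3, 245.4]), array([327. , 253.5])), (-9.5, 30, array([301.4, 231.6]), array([331.8, 239.4])), (11.5, 30, array([298.1, 236.9]), array([328.9, 244.9]))]
0.102 [(-20, 13, array([302.2, 235.8]), array([332.3, 243.5])), (1, 13, array([299., 241.]), array([329.5, 248.9])), (22, 13, array([295.7, 246.4]), array([326.5, 254.6])), (-9.5, 30, array([300.7, 232.6]), array([331.3, 240.4])), (11.5, 30, array([297.4, 237.9]), array([328.3, 245.9]))]
0.106 [(-20, 13, array([301.6, 236.7]), array([331.8, 244.5])), (1, 13, array([298.4, 242.1]), array([328.9, 250. ])), (22, 13, array([295. , 247.5]), array([325.9, 255.7])), (-9.5, 30, array([300.1, 233.6]), array([330.7, 241.4])), (11.5, 30, array([296.8, 239. ]), array([327.8, 247. ]))]
222 11111111111111122322333333333333333333333222
[... 1891 characters left out ...]
66777788888888888888886bb466888766776544
252 5787788788888633334445566677777888888888888bbb787767667775443
253 8888888888888888864334345556667777788888887bbb888875567764442
254 8888887888888888888876333344555666777778886bb7889887377754432
255 888888888888888888888888664334445566667777bbb6889887577644422
256 888888557888888888888888888866333444555666bbb7888887677544322
257 888888888657788888888888888888886443444455bbb7778776676444222
258 888888888888765678888888888888888888643333bb45667665675442222
259 8888888888888887455788888888888888888887633b24455545764442222
260 8888888888888888888865678888888888888888888653333325754422222
261 8888888888888888888888864577888888888888888885333223544422222
```

Step 2 pose: scoop flat on the ledge at x≈0.10, handle end at about -0.05, fingers open. Row spacing fits three rods on the floor and one on top. Now I'll take the end grip on the dock side.

Emit:
apply_moves --moves '[[[0.002,0,0.03],0],[[0,0,0.03],0],[[0,0,0.02],0],[[0,0,0.01],0],[[0,0,0.006],0]]'

```text
time_s: 41.33
tcp_pos: [0.4883, -0.0189, 0.0546]
ee_rot: [[0.097, -0.995, -0.003], [-0.995, -0.097, -0.001], [0.001, 0.003, -1.0]]
wrist_force: [0.5, -1.7, -0.6]
gripper_width: 0.575
gripper_force: 0.0
```

Emit:
apply_moves --moves '[[[0,0,0.002],0],[[0,0,0],0]]'

```text
time_s: 41.5
tcp_pos: [0.4896, -0.0189, 0.0543]
ee_rot: [[0.097, -0.995, -0.0], [-0.995, -0.097, -0.0], [0.0, 0.0, -1.0]]
wrist_force: [0.8, 0.7, 0.7]
gripper_width: 0.573
gripper_force: 0.0
```

Emit:
apply_moves --moves '[[[0,0,0],0],[[0,0,0],0],[[0,0,0],0],[[0,0,0],0],[[0,0,0],0]]' --hand 0

```text
time_s: 41.92
tcp_pos: [0.4896, -0.0192, 0.0548]
ee_rot: [[0.096, -0.995, 0.001], [-0.995, -0.096, 0.0], [-0.0, -0.001, -1.0]]
wrist_force: [-0.4, 0.5, -0.2]
gripper_width: 0.285
gripper_force: 0.0
```

Emit:
apply_moves --moves '[[[0,0,0],0],[[0,0,0],0],[[0,0,0],0]]'

```text
time_s: 42.17
tcp_pos: [0.4895, -0.0192, 0.0545]
ee_rot: [[0.096, -0.995, 0.0], [-0.995, -0.096, 0.0], [-0.0, -0.0, -1.0]]
wrist_force: [0.6, -0.1, 0.5]
gripper_width: 0.225
gripper_force: 30.0
```

Emit:
apply_moves --moves '[[[0.001,0,0],0],[[0.002,0,0],0],[[0.003,0,0],0],[[0.004,0,0],0],[[0.005,0,0],0]]'

```text
time_s: 42.58
tcp_pos: [0.4908, -0.0345, 0.0543]
ee_rot: [[0.096, -0.995, -0.0], [-0.995, -0.096, -0.0], [0.0, 0.0, -1.0]]
wrist_force: [-0.2, 0.2, -0.3]
gripper_width: 0.224
gripper_force: 30.0
```

Emit:
apply_moves --moves '[[[0.005,0,0],0],[[0.005,0,0],0],[[0.005,0,0],0],[[0.005,0,0],0],[[0.005,0,0],0]]'

```text
time_s: 43.0
tcp_pos: [0.4932, -0.0597, 0.0543]
ee_rot: [[0.096, -0.995, -0.0], [-0.995, -0.096, -0.0], [0.0, 0.0, -1.0]]
wrist_force: [-0.2, 1.3, -0.4]
gripper_width: 0.226
gripper_force: 30.0
```

Emit:
apply_moves --moves '[[[0.005,0,0],0],[[0.005,0,0],0],[[0.004,0,0],0],[[0.004,0,0],0],[[0.004,0,0],0]]'

```text
time_s: 43.42
tcp_pos: [0.4953, -0.0814, 0.0544]
ee_rot: [[0.096, -0.995, -0.0], [-0.995, -0.096, -0.0], [0.0, 0.0, -1.0]]
wrist_force: [0.2, 0.9, 0.4]
gripper_width: 0.23
gripper_force: 30.0
```

Emit:
apply_moves --moves '[[[0.004,0,0],0],[[0.004,0,0],0],[[0.004,0,0],0],[[0.004,0,0],0],[[0.004,0,0],0]]'

```text
time_s: 43.83
tcp_pos: [0.4973, -0.1012, 0.0544]
ee_rot: [[0.096, -0.995, -0.0], [-0.995, -0.096, -0.0], [-0.0, 0.0, -1.0]]
wrist_force: [0.4, 0.3, -0.3]
gripper_width: 0.224
gripper_force: 30.0
```

Emit:
apply_moves --moves '[[[0.004,0,0],0],[[0.004,0,0],0],[[0.004,0,0],0],[[0.004,0,0],0],[[0.004,0,0],0]]'

```text
time_s: 44.25
tcp_pos: [0.4992, -0.1212, 0.0544]
ee_rot: [[0.096, -0.995, -0.0], [-0.995, -0.096, 0.0], [-0.0, 0.0, -1.0]]
wrist_force: [-0.1, -1.5, -0.4]
gripper_width: 0.228
gripper_force: 30.0
```

Emit:
apply_moves --moves '[[[0.004,0,0],0],[[0.004,0,0],0],[[0.004,0,0],0],[[0.004,0,0],0],[[0.004,0,0],0]]'

```text
time_s: 44.67
tcp_pos: [0.5011, -0.1411, 0.0543]
ee_rot: [[0.096, -0.995, -0.0], [-0.995, -0.096, 0.0], [-0.0, 0.0, -1.0]]
wrist_force: [-0.0, 1.0, -0.2]
gripper_width: 0.228
gripper_force: 30.0
```

Emit:
apply_moves --moves '[[[0.005,0,0],0],[[0.005,0,0],0],[[0.005,0,0],0],[[0.005,0,0],0],[[0.005,0,0],0]]'

```text
time_s: 45.08
tcp_pos: [0.5035, -0.1661, 0.0544]
ee_rot: [[0.096, -0.995, -0.0], [-0.995, -0.096, 0.0], [-0.0, 0.0, -1.0]]
wrist_force: [0.2, -0.5, -0.2]
gripper_width: 0.226
gripper_force: 30.0
```

Emit:
apply_moves --moves '[[[0.005,0,0],0],[[0.005,0,0],0],[[0.005,0,0],0],[[0.005,0,0],0],[[0.004,0,0],0]]'

```text
time_s: 45.5
tcp_pos: [0.5059, -0.19, 0.0544]
ee_rot: [[0.096, -0.995, 0.0], [-0.995, -0.096, -0.0], [0.0, -0.0, -1.0]]
wrist_force: [-0.7, 0.9, -0.3]
gripper_width: 0.229
gripper_force: 30.0
```

Emit:
apply_moves --moves '[[[0.003,0,0],0],[[0.002,0,0],0],[[0.001,0,0],0],[[0,0,0.001],0],[[0,0,0],0]]'

```text
time_s: 45.92
tcp_pos: [0.5067, -0.1957, 0.0537]
ee_rot: [[0.097, -0.995, 0.001], [-0.995, -0.097, -0.001], [0.001, -0.001, -1.0]]
wrist_force: [0.1, -0.1, 3.3]
gripper_width: 0.229
gripper_force: 30.0
```

```bash
python3 - <<'E'
from k import *
w,a,b=look(["scoop","scoop_lip","scoop_near_grip"])
for p in(a,b): print([(px(p,x["at"]).round(),round(x["confidence"],2)) for x in models.place_of(p,"rod_0") if x["confidence"]>.35])
f=a["frame"].astype(int)
for y in range(188,258): print(y,"".join("b" if f[y,x,0]>1.45*f[y,x,2]+8 else "0123456789"[min(9,max(0,int((f[y,x].mean()-20)/24)))] for x in range(290,376)))
E
```

```text
t 46.0667 tcp st [-0.213 -0.001  0.054] [-0.717 -2.126  1.762]
scoop [('b', array([254., 218.]), 0.54)]
scoop_lip [('a', array([331., 216.]), 0.53)]
scoop_near_grip st [-0.138  0.001  0.057] err 0.008 ab
[(array([287., 303.]), 0.97), (array([281., 312.]), 0.84), (array([216., 291.]), 0.82), (array([344., 204.]), 0.77), (array([337., 203.]), 0.67), (array([277., 319.]), 0.64), (array([333., 205.]), 0.54), (array([354., 189.]), 0.48)]
[(array([278., 266.]), 0.79), (array([213., 166.]), 0.74), (array([219., 177.]), 0.63), (array([266., 171.]), 0.56), (array([217., 179.]), 0.48), (array([217., 177.]), 0.45)]
188 22221000000000000100000000001000000000010000001333344321000001010111222222000000000001
189 11221000000100001000000000000000012211000000001544434444451000001111012220101000000002
190 22100000101100000000000110000000123333332110001434443444431001001111112201000110000012
191 22010010111010110001000111000000122243333332212433444444431000001111221200001110001011
192 11100100111100011000111000001001231234444332333443443444430000001011111110001100000012
193 11110000111111111111111010001
[... 5181 characters left out ...]
777777777777777777777777777775443222222111111111000000000000000
251 77777777777777777777777777777777777777777777777777764442222221111111111200000000000000
252 77777777787877887777777777777777777777777777777777754432222211111121112221000000000000
253 77777777787877777777777777777778777777777777777777644422222212221111112212210000000000
254 77777777778777877777777777777777777777777777777777544322222122222211122222222000000000
255 88887778878778777787777777777777777777777777777776443222222111112221222211111110000000
256 88888888878888777777777777777777777777777777777775442222221111211111222111111121100000
257 88888888888888777777777777777777777777777777777764442222221221221111111111211112110000
```

Emit:
apply_moves --moves '[[[0,0,0],0],[[0,0,0],0],[[0,0,0],0],[[0,0,0],0],[[0,0,0],0]]' --hand 0.05

```text
time_s: 47.03
tcp_pos: [0.5061, -0.1953, 0.0531]
ee_rot: [[0.096, -0.995, -0.001], [-0.995, -0.096, 0.0], [-0.0, 0.001, -1.0]]
wrist_force: [-0.6, -0.4, -0.1]
gripper_width: 0.512
gripper_force: 0.0
```

Emit:
apply_moves --moves '[[[0,0,-0.02],0],[[0,0,-0.035],0],[[0,0,-0.035],0],[[0,0,-0.035],0],[[0,0,0],0]]'

```text
time_s: 47.45
tcp_pos: [0.5108, -0.1966, 0.1862]
ee_rot: [[0.098, -0.995, 0.015], [-0.995, -0.098, -0.004], [0.005, -0.014, -1.0]]
wrist_force: [0.4, 0.3, 0.4]
gripper_width: 0.576
gripper_force: 0.0
```

```bash
python3 - <<'E'
from k import *
w,a,b=look(["scoop_lip","scoop_near_grip","scoop_end_grip","scoop"])
for ox in(-.080,-.075): print(ox,[(x,z,proj(a,R.T@np.array([ox+x/1e3,-.038,.05+z/1e3])+O).round(1),projw(w,R.T@np.array([ox+x/1e3,0,.05+z/1e3])+O).round(1)) for x,z in((-20,13),(1,13),(22,13),(-9.5,30),(11.5,30))])
for n,z in(("rod_0",.063),("scoop_end_grip",.06),("scoop_near_grip",.06)):
    for x in models.place_of(w,n)[:5]:
        e,d=rayw(w,px(w,x["at"]));print(n,px(w,x["at"]).round(),round(x["confidence"],2),R@(e+d*(z-e[2])/d[2]-O))
f=w["frame"].astype(int)
for y in range(180,300,2): print(y,"".join("b" if f[y,x,0]>1.45*f[y,x,2]+8 else "0123456789"[min(9,max(0,int((f[y,x].mean()-20)/24)))] for x in range(200,370,2)))
E
```

```text
t 47.6 tcp st [-0.213 -0.001  0.178] [-0.967  0.342 -1.443]
scoop_lip [('a', array([335., 214.]), 0.74)]
scoop_near_grip st [-0.147  0.     0.064] err 0.0038 wab
scoop_end_grip st [-0.207 -0.005  0.058] err 0.0021 wab
scoop st [-0.078 -0.001  0.052] err 0.0028 wab
-0.08 [(-20, 13, array([327.1, 195.2]), array([288.9, 308.7])), (1, 13, array([324.5, 199.4]), array([288.7, 324.8])), (22, 13, array([321.8, 203.8]), array([288.5, 339.7])), (-9.5, 30, array([326.1, 191.8]), array([288.9, 326.4])), (11.5, 30, array([323.5, 196.1]), array([288.6, 342.1]))]
-0.075 [(-20, 13, array([326.5, 196.2]), array([288.9, 312.7])), (1, 13, array([323.9, 200.5]), array([288.6, 328.4])), (22, 13, array([321.2, 204.8]), array([288.4, 343.2])), (-9.5, 30, array([325.5, 192.8]), array([288.8, 330.2])), (11.5, 30, array([322.8, 197.1]), array([288.6, 345.7]))]
rod_0 [295. 164.] 0.96 [-0.249  0.004  0.063]
rod_0 [287. 328.] 0.89 [-0.074 -0.002  0.063]
rod_0 [289. 315.] 0.78 [-0.091  0.     0.063]
rod_0 [292. 322.] 0.24 [-0.083  0.003  0.063]
scoop_end_grip [286. 208.] 0.97 [-0.208 -0.003  0.06 ]
scoop_near_gr
[... 4742 characters left out ...]
2222222222222222222222222222222222222222222222222333333333333333333333
286 2222222222222222222222222222222222222222222222222222222222222222333333333333333334334
288 2222222222222222222222222222222222222222222222222222222222222222244444444444444444444
290 2222222222222222222222222222222222222222222222222222222222222222222223333444444444444
292 3332232222223333222322222222222222222222222222222222222222222232222223222323232344334
294 3232332233222233333233322333333333323333233223323233333322333332233232333232223233333
296 2222222223233333323333233323323232323333322322223322333332333233332222222322222323332
298 2222222222232222222222223222222322232222223222322232322222222222222222222222222222222
```

```bash
python3 -c "
from station import r
print(r.finish_job())"
```

```text
the job is handed in; nothing more can be done
None
```

The job is handed in at about 48 s of the 59 s allowed, and I got no verdict back. By my last measurements the scoop lies flat on the dock (x ≈ -0.08 m) with three rods on its floor and none on top, and the ledge is clear. I inferred the heap for steps 1 and 2 from pixel measurements, since my ten picture views were used up, and I counted only six of the seven rods at the end (three in the scoop, three in the bin).

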